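# Load the keyed lens cells and close the optics housing

### The job

Put every lens cell that is on the bench into the seat of its own colour in the optics housing, turned so that its key tab drops into the slot and it sits fully home. Then set the grey cover squarely inside the curb, flat on the gasket, and tighten its four wing screws evenly and in cross order (a screw, its diagonal opposite, then the other two): first each about half-way, then, again in cross order, each to its stop. Leave the other things on the bench where they are.

Things in the scene. Friction and masses are not known exactly. Their poses are not given: they have to be found in the camera images.
- cell_red: Loose lens cell, 60 g, upright (may be absent). Red foot: disc 40 mm across, 10 mm thick, lower rim bevelled 3 mm, with one red key tab 8 mm wide reaching 28 mm from the axis. On it a black square barrel 30 x 30 mm, 10 to 42 mm above the underside, gripped by two opposite sides; lens on top, red mark on the tab's side. Origin: centre of underside; z up, x to the tab, barrel sides square to x and y.
- cell_blue: Loose lens cell, 60 g, upright (may be absent). Blue foot: disc 40 mm across, 10 mm thick, lower rim bevelled 3 mm, with one blue key tab 8 mm wide reaching 28 mm from the axis. On it a black square barrel 30 x 30 mm, 10 to 42 mm above the underside, gripped by two opposite sides; lens on top, blue mark on the tab's side. Origin: centre of underside; z up, x to the tab, barrel sides square to x and y.
- cell_green: Loose lens cell, 60 g, upright (may be absent). Green foot: disc 40 mm across, 10 mm thick, lower rim bevelled 3 mm, with one green key tab 8 mm wide reaching 28 mm from the axis. On it a black square barrel 30 x 30 mm, 10 to 42 mm above the underside, gripped by two opposite sides; lens on top, green mark on the tab's side. Origin: centre of underside; z up, x to the tab, barrel sides square to x and y.
- cell_yellow: Loose lens cell, 60 g, upright (may be absent). Yellow foot: disc 40 mm across, 10 mm thick, lower rim bevelled 3 mm, with one yellow key tab 8 mm wide reaching 28 mm from the axis. On it a black square barrel 30 x 30 mm, 10 to 42 mm above the underside, gripped by two opposite sides; lens on top, yellow mark on the tab's side. Origin: centre of underside; z up, x to the tab, barrel sides square to x and y.
- housing: Optics housing, fixed: white plate 176 (x) x 230 (y) x 12 mm. An aluminium curb on its edge, 8 mm high above the plate, encloses 164 x 218 mm; a flat black gasket lies just inside it (1 mm proud, gives way). Four coloured seats stand on the plate. Origin: centre of the plate's underside; plate top at z = 12 mm.
- seat_red: Fixed red eight-sided ring on the housing, seat of the red cell, at (-35, +35), slot towards the housing's -x. Inside 45 mm across flats, outside 59, 10 mm high, one slot 13 mm wide for the tab. Origin: ring centre on the plate's top; z up, x out through the slot. A cell fully home has its underside on the plate; turned wrongly it stays up on the ring.
- seat_blue: Fixed blue eight-sided ring on the housing, seat of the blue cell, at (+35, +35), slot midway between the housing's +x and +y. Inside 45 mm across flats, outside 59, 10 mm high, one slot 13 mm wide for the tab. Origin: ring centre on the plate's top; z up, x out through the slot. A cell fully home has its underside on the plate; turned wrongly it stays up on the ring.
- seat_green: Fixed green eight-sided ring on the housing, seat of the green cell, at (-35, -35), slot towards the housing's -y. Inside 45 mm across flats, outside 59, 10 mm high, one slot 13 mm wide for the tab. Origin: ring centre on the plate's top; z up, x out through the slot. A cell fully home has its underside on the plate; turned wrongly it stays up on the ring.
- seat_yellow: Fixed yellow eight-sided ring on the housing, seat of the yellow cell, at (+35, -35), slot midway between the housing's -x and +y. Inside 45 mm across flats, outside 59, 10 mm high, one slot 13 mm wide for the tab. Origin: ring centre on the plate's top; z up, x out through the slot. A cell fully home has its underside on the plate; turned wrongly it stays up on the ring.
- cover: Grey cover, loose, 0.5 kg: open-bottomed box 156 (x) x 210 (y) x 50 mm, 46 mm deep inside, right way up on the bench. Fits inside the curb with 4 mm play on every side, either way round. On top a black bar handle along its y, 84 mm long, 12 mm thick, the bar 71 to 87 mm above the underside; grip it across its thickness. Origin: centre of underside; z up.
- wing1 (a joint): Turn of wing screw 1, rad: 0 loose, grows clockwise seen from above (tightening), stop at 2.2 (tight); about 1.1 is half-way. Turns against 0.06 N m of friction and stays where it is left.
- wing1_grip (a point): Wing screw 1, captive at (-54, 84) mm of the cover's x, y; 3 is its diagonal. Orange wing 32 mm long, 8 mm thick, 58 to 84 mm above the cover's underside, on a 14 mm thick steel neck; white mark on one end. This point: on the axis, 76 mm above the cover's underside; z up, x along the wing to the mark (at turn 0: the cover's x).
- wing2 (a joint): Turn of wing screw 2, rad: 0 loose, grows clockwise seen from above (tightening), stop at 2.2 (tight); about 1.1 is half-way. Turns against 0.06 N m of friction and stays where it is left.
- wing2_grip (a point): Wing screw 2, captive at (54, 84) mm of the cover's x, y; 4 is its diagonal. Orange wing 32 mm long, 8 mm thick, 58 to 84 mm above the cover's underside, on a 14 mm thick steel neck; white mark on one end. This point: on the axis, 76 mm above the cover's underside; z up, x along the wing to the mark (at turn 0: the cover's x).
- wing3 (a joint): Turn of wing screw 3, rad: 0 loose, grows clockwise seen from above (tightening), stop at 2.2 (tight); about 1.1 is half-way. Turns against 0.06 N m of friction and stays where it is left.
- wing3_grip (a point): Wing screw 3, captive at (54, -84) mm of the cover's x, y; 1 is its diagonal. Orange wing 32 mm long, 8 mm thick, 58 to 84 mm above the cover's underside, on a 14 mm thick steel neck; white mark on one end. This point: on the axis, 76 mm above the cover's underside; z up, x along the wing to the mark (at turn 0: the cover's x).
- wing4 (a joint): Turn of wing screw 4, rad: 0 loose, grows clockwise seen from above (tightening), stop at 2.2 (tight); about 1.1 is half-way. Turns against 0.06 N m of friction and stays where it is left.
- wing4_grip (a point): Wing screw 4, captive at (-54, -84) mm of the cover's x, y; 2 is its diagonal. Orange wing 32 mm long, 8 mm thick, 58 to 84 mm above the cover's underside, on a 14 mm thick steel neck; white mark on one end. This point: on the axis, 76 mm above the cover's underside; z up, x along the wing to the mark (at turn 0: the cover's x).
- screwdriver: Screwdriver with a green handle, lying beyond the housing. Not part of the job: leave it where it is. Origin: on its underside or axis.
- wrench: Steel wrench, lying beyond the cover. Not part of the job: leave it where it is. Origin: on its underside or axis.
- mount_a: Black mirror mount, 54 mm high, standing beyond the cells. Not part of the job: leave it where it is. Origin: on its underside or axis.
- mount_b: Black mirror mount, 54 mm high, standing beyond the housing. Not part of the job: leave it where it is. Origin: on its underside or axis.
- cleaner: White cleaner bottle, 44 mm across, 110 mm high, standing beyond the cells. Not part of the job: leave it where it is. Origin: on its underside or axis.
- screw_tray: Blue open tray, 90 x 70 x 22 mm, on the robot's side of the housing. Not part of the job: leave it where it is. Origin: on its underside or axis.

How it is judged:
By the outcome, as a careful person would: the job done as asked, in the order asked, and still so for the second after the job is handed in, with the robot touching nothing.
Of cell_red, cell_blue, cell_green, cell_yellow only 2 to 4 are there at a start; the rules pass over those that are not, and their reading is None.
At some moment in a run one of cell_red, cell_blue, cell_green, cell_yellow may be knocked a few centimetres aside while the robot is not near it.
Once in a run the grip may slacken for a moment while it holds something.
It also fails if it takes over 210 s, if anything falls off the work surface, if the arm or the gripper's body presses on something with over 40 N, if the wrist force passes 120 N, or if a joint passes its speed limit or range.

### The arm

A 6-joint arm with a two-finger parallel gripper is mounted at the origin on the work surface. World frame = base frame: x ahead of the robot, y to its left, z up, the work surface at z = 0. Lengths are in mm, angles in rad, forces in N, time in s.
With the tool pointing down it reaches from about 275 to 1000 mm from the base axis. Payload 8.4 kg.
Tool frame: the origin (TCP) lies between the finger pads; the fingertips stand 8 mm ahead of it and the grasp point (between the pads) lies 11 mm behind it (tcp_to_tips is the distance from the TCP to the fingertips, in mm); z points along the fingers, y is the line along which they close (so a half turn about z gives the same grasp; the last joint's range is limited). The gripper opens to 85 mm and grips with 20 to 120 N. Pads are 22 mm wide; open, the fingers measure 114 mm over their backs; the gripper's body (76 mm by 85 mm) begins 54 mm behind the grasp point. The pads swing forward as they close: fully open they stand 13 mm farther back than shut.
Start: joints at [1.311, 0.353, 1.633, -0, 1.155, -0.002], TCP at [159.345, 604.349, 239.281] pointing down, gripper open.
Joint ranges: [-2.63, 2.63], [-0.92, 2.1], [0.06, 2.66], [-1.3, 4.44], [0, 2.69], [-3.02, 3.02]. Speed limits (rad/s): [2.22, 2.22, 2.79, 3.14, 3.14, 3.14].

### API

Orientations are given as [roll, pitch, yaw] about the fixed x, y, z axes, in that order (R = Rz(yaw) Ry(pitch) Rx(roll)).
In Python, from rig import * gives the robot as it stands.
- The arm moves only by the tool step_arm, never from a script. Its argument "motion" is a list of rows, each an object with "claw": the finger opening in mm, from 0 to 85.4; "delta_pos": the shift along the tool's x, y, z in mm, a list of three; "turn": the turn about the tool's z in rad. In form: [{"claw": claw, "delta_pos": [dx, dy, dz], "turn": turn}, ...]. A call has 1 to 8 rows; each row shifts and turns the commanded pose from where the row before left it, along the tool's axes as they then stand; what a row does not reach is not made up. A row lasts 1/12 s, in which the tool goes at most 41.7 mm and 7.16 degrees, less where a joint would pass 70% of its speed; a pose out of reach is approached as far as the arm can. A call is refused whole if a number of a shift passes 41.7 or a number of a turn 0.125, either way. A call with a gripper value outside its range is refused whole. The fingers move at their own pace and stop on an object; "force" is the grip in N (left out, the last holds). Time passes only in rows, so rows that do not move let the fingers close. It gives the time, the measured TCP pose, the force, the opening and the grip force at its end, in the units of the state.
- sense(): the state, without advancing time (a new reading comes with each control period).
- grab_frame(name): name is "side" or "top"; returns a dict with "img" (480x640x3 uint8, red, green, blue), "vertical_fov" (degrees; the focal length in pixels is half the picture's height over the tangent of half this angle, whatever the lens; pixels are square), "cx", "cy" (the principal point, pixels), "D" ([k1, k2, p1, p2, k3] as OpenCV has them; the pictures are not rectified), "R" (3x3) and "t" (3): a world point X has camera coordinates R X + t. Camera axes: x right, y down, z forward; pixel columns grow to the right and rows downward; lengths in mm; the calibration is good to about 2 mm. A picture is of the moment at which its call begins. There is no depth.
- sign_off(): hands the job in; it is judged then, once.
The state is a dict: "clock": time; "qpos": joint angles; "qvel": joint speeds; "joint_efforts": joint torques, N m; "eef_pos": TCP position; "tcp_rot": TCP orientation; "contact_force": force on the tool from outside, world axes, zero at the start; "wrist_torque": the same for the moment, N m; "opening": opening from 0.0 (shut) to 1.0 (fully open); "grasp_force": force on a finger pad.
Only numpy, scipy, OpenCV 4.12 (cv2) and the standard library are available. Lean on these libraries where they do the work, as an engineer would, in place of code of your own. Each camera call takes 0.05 s, during which the arm holds its last target. There are 200 camera calls.

## Working session

There is one attempt and no reset: what is moved stays moved. The work goes in short steps, Python scripts to look and compute and a tool call to move; the robot and the scene stay as the last step left them, time stands still between calls to the robot, and variables do not carry over. Pictures are saved under pics/ and viewed, at most 14 in all, crops included, and the job is handed in when it is done.

Besides the shell and the picture viewer there is one more tool, called after "Call:" as name(argument=value, ...) on one line, values as JSON. step_arm: Moves the arm, as the interface text tells. Its arguments: {"type":"object","properties":{"motion":{"type":"array","items":{"type":"object","properties":{"claw":{"type":"number"},"delta_pos":{"type":"array","items":{"type":"number"}},"turn":{"type":"number"}}}},"force":{"type":"number"}},"required":["motion"]}

```bash
ls; mkdir -p pics
python3 - <<'E'
from rig import *
import cv2
print(sense())
for n in("top","side"):
    f=grab_frame(n); cv2.imwrite(f"pics/{n}0.png",f["img"][:,:,::-1]); print(n,{k:v for k,v in f.items() if k!="img"})
E
```

```text
pics
{'clock': 0.0, 'qpos': array([ 1.31058099e+00,  3.53637588e-01,  1.63411926e+00, -2.64902880e-05,
        1.15520921e+00, -2.41435729e-03]), 'qvel': array([-5.24074455e-04, -2.14531066e-03, -3.43438660e-05,  1.54062326e-03,
        9.07064801e-04,  1.15688066e-03]), 'joint_efforts': array([ 8.87603983e-05, -6.05252910e+01, -3.42074561e+01,  9.60874763e-05,
        9.48467787e-03,  2.55193788e-05]), 'eef_pos': array([159.24522729, 603.89785496, 238.57463504]), 'tcp_rot': array([-3.14021919e+00,  2.09047412e-05,  2.88380240e+00]), 'contact_force': array([-0.1477214 ,  0.14116876, -0.15132655]), 'wrist_torque': array([-0.0318867 , -0.00893942,  0.00862043]), 'grasp_force': 0.0, 'opening': 0.9970038357705685}
top {'vertical_fov': 54.39937939097296, 'cx': 316.1819488876648, 'cy': 242.02258428053378, 'D': array([-0.02843055,  0.        ,  0.        ,  0.        ,  0.        ]), 'R': array([[ 0.02474592, -0.99955929,  0.01639724],
       [-0.99263331, -0.0265138 , -0.11822072],
       [ 0.11860337, -0.01335096, -0.99285195]]), 't': array([ -23.1317238 ,  583.57708123, 1092.64785282])}
side {'vertical_fov': 46.812397294651035, 'cx': 317.78004747606576, 'cy': 249.52513615880636, 'D': array([-0.15554123,  0.        ,  0.        ,  0.        ,  0.        ]), 'R': array([[-0.99824261, -0.05786762, -0.01276812],
       [-0.03279611,  0.71894014, -0.69429784],
       [ 0.04935688, -0.69265894, -0.71957452]]), 't': array([ 572.38712158,   65.468679  , 1480.69735659])}
```

View pics/top0.png

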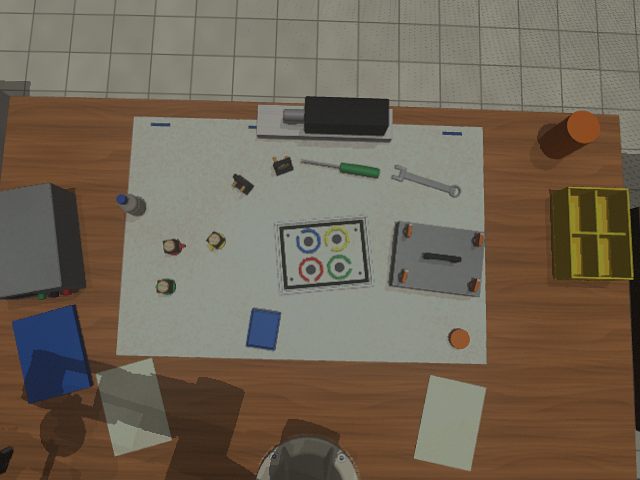

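View pics/side0.png

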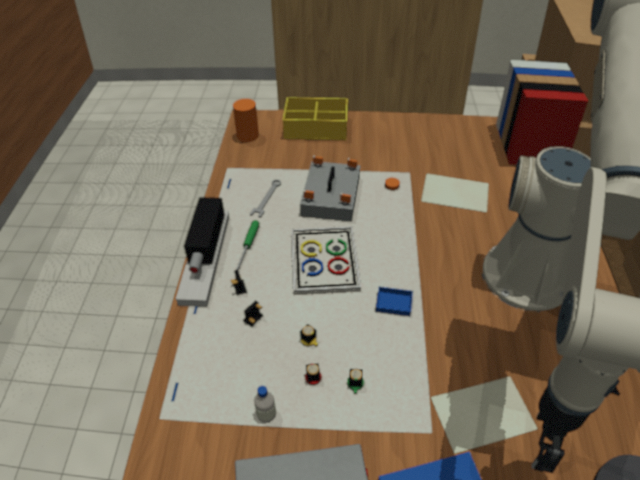

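```bash
cat > h.py <<'E'
from rig import *
import cv2, numpy as np
def K(f):
    fl=240/np.tan(np.radians(f["vertical_fov"]/2)); return np.array([[fl,0,f["cx"]],[0,fl,f["cy"]],[0,0,1]])
def cast(f,uv,z):
    p=cv2.undistortPoints(np.array(uv,float).reshape(-1,1,2),K(f),f["D"]).reshape(-1,2)
    d=np.c_[p,np.ones(len(p))]@f["R"]; o=-f["R"].T@f["t"]
    return o+d*((z-o[2])/d[:,2])[:,None]
def proj(f,X):
    return cv2.projectPoints(np.array(X,float).reshape(-1,1,3),cv2.Rodrigues(f["R"])[0],f["t"],K(f),f["D"])[0].reshape(-1,2)
HUE={"red":(172,6),"orange":(7,17),"yellow":(22,35),"green":(55,85),"blue":(105,125)}
def mask(f,c,smin=110,vmin=60):
    h,s,v=cv2.split(cv2.cvtColor(f["img"],cv2.COLOR_RGB2HSV)); a,b=HUE[c]
    m=((h>=a)&(h<=b)) if a<b else ((h>=a)|(h<=b))
    return (m&(s>smin)&(v>vmin)).astype(np.uint8)
def blobs(f,c,roi,amin=6,**k):
    m=mask(f,c,**k); q=np.zeros_like(m); x0,y0,x1,y1=roi; q[y0:y1,x0:x1]=m[y0:y1,x0:x1]
    n,l,st,ce=cv2.connectedComponentsWithStats(q)
    return [(int(st[i,4]),ce[i],l==i) for i in range(1,n) if st[i,4]>=amin]
def crop(f,x0,y0,w,h,s): return cv2.resize(f["img"][y0:y0+h,x0:x0+w,::-1],None,fx=s,fy=s,interpolation=cv2.INTER_CUBIC)
E
python3 - <<'E'
from h import *
t=grab_frame("top"); s=grab_frame("side")
a=np.vstack([crop(t,145,225,100,75,4),crop(t,270,212,100,75,4)])
b=np.vstack([crop(s,290,315,100,75,4),crop(t,385,212,100,75,4)])
cv2.imwrite("pics/c1.png",np.hstack([a,b]))
for n,f,rh,rc,rr in(("top",t,(272,215,372,295),(145,225,240,300),(388,215,485,300)),("side",s,(290,228,360,294),(290,315,370,400),(300,155,362,220))):
    for c in HUE:
        for nm,r,z in(("ring",rh,22),("cell",rc,8),("cov",rr,84)):
            for A,ce,m in blobs(f,c,r): print(n,nm,c,A,ce.round(1),cast(f,ce,z)[0].round(1))
E
```

```text
top ring red 136 [310.4 267.9] [522.    4.1  22. ]
top cell red 28 [180.9 245.6] [569.4 324.7   8. ]
top cell red 15 [173.7 253.3] [549.8 341.1   8. ]
top cov orange 40 [408.9 231. ] [ 609.8 -222.3   84. ]
top cov orange 38 [480.  240.4] [ 592.2 -389.2   84. ]
top cov orange 39 [403.9 276.9] [ 502.8 -211.    84. ]
top cov orange 41 [475.6 286.5] [ 484.9 -377.1   84. ]
top ring yellow 150 [337.  237.4] [598.4 -58.9  22. ]
top cell yellow 8 [221.  235.2] [597.7 227.1   8. ]
top cell yellow 19 [221.8 244.6] [574.5 224.    8. ]
top cell yellow 20 [211.1 246.3] [569.7 250.1   8. ]
top ring green 40 [338.6 258.2] [547.4 -63.9  22. ]
top ring green 52 [337.5 273.2] [510.7 -61.8  22. ]
top cell green 11 [173.5 286.8] [467.9 336.9   8. ]
top ring blue 121 [308.4 241.4] [586.6  10.6  22. ]
side ring red 128 [337.3 265.1] [520.2  12.   22. ]
side cell red 8 [319.6 375.2] [549.1 343.7   8. ]
side cell red 27 [313.5 382. ] [562.1 362.1   8. ]
side cov orange 577 [330.2 159.7] [ 555.5 -370.5   84. ]
side cov orange 62 [308.6 194.3] [ 610.5 -202.8   84. ]
side cov orange 66 [345.3 197.8] [ 504.7 -192.2   84. ]
side ring yellow 119 [309.6 247.7] [598.4 -49.4  22. ]
side cell yellow 8 [312.1 332.8] [574.1 225.2   8. ]
side cell yellow 65 [309.7 342.1] [578.2 253.    8. ]
side ring green 9 [328.8 242.8] [546.6 -71.   22. ]
side ring green 48 [337.8 249.6] [520.7 -45.7  22. ]
side cell green 24 [354.9 388.2] [467.6 373.6   8. ]
side ring blue 44 [311.7 261. ] [589.6   0.   22. ]
side ring blue 33 [315.1 272.3] [577.8  40.4  22. ]
```

View pics/c1.png

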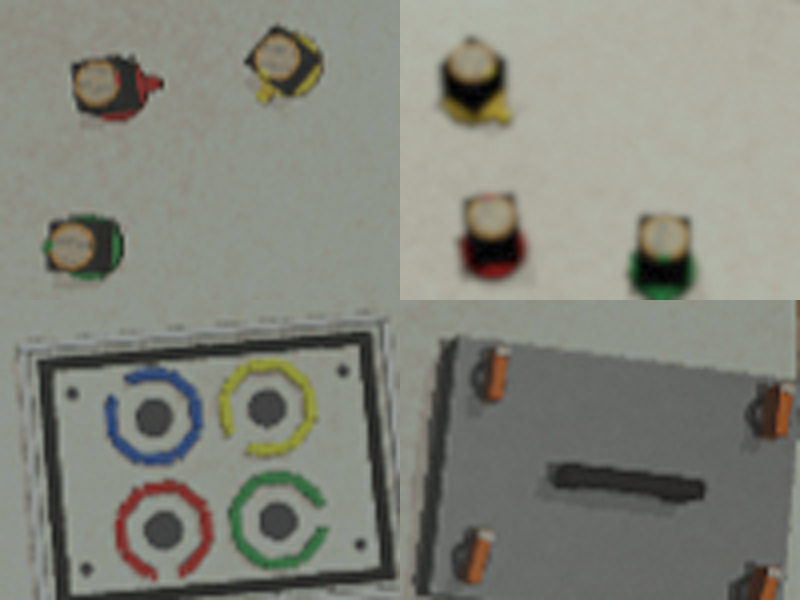

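```bash
cat >> h.py <<'E'
def simfit(local,world):
    L=np.array(local,float);W=np.array(world,float)[:,:2];lc,wc=L.mean(0),W.mean(0)
    a=(L-lc)@[1,1j];b=(W-wc)@[1,1j];r=(b*a.conj()).sum();th=np.angle(r);sc=abs(r)/(abs(a)**2).sum()
    c,s=np.cos(th),np.sin(th);t=wc-np.array([[c,-s],[s,c]])@lc
    return t,th,sc,W-(L@np.array([[c,-s],[s,c]]).T+t)
SEAT={"red":(-35,35,np.pi),"blue":(35,35,np.pi/4),"green":(-35,-35,-np.pi/2),"yellow":(35,-35,3*np.pi/4)}
def gray(f): return f["img"].max(2)
def lens(f,uv,zt=42,r=22):
    # lens centroid: bright region enclosed by the dark barrel near pixel uv
    g=gray(f); u,v=np.round(uv).astype(int); w=g[v-r:v+r,u-r:u+r]
    d=(w<75).astype(np.uint8); cs,_=cv2.findContours(d,0,2); c=max(cs,key=cv2.contourArea)
    full=np.zeros_like(d); cv2.drawContours(full,[cv2.convexHull(c)],-1,1,-1)
    x=((full>0)&(w>95)).astype(np.uint8); n,l,st,ce=cv2.connectedComponentsWithStats(x)
    i=1+st[1:,4].argmax(); return ce[i]+[u-r,v-r],st[i,4]
E
python3 - <<'E'
from h import *
t=grab_frame("top"); s=grab_frame("side")
for n,f,guess in(("top",t,(548,-24)),("side",s,(548,-24))):
    loc=[];W=[]
    g=gray(f); d=(g<85).astype(np.uint8); nn,l,st,ce=cv2.connectedComponentsWithStats(d)
    ctr={"blue":(584,15),"red":(515,6),"yellow":(590,-54),"green":(520,-62)}
    for c,p in ctr.items():
        q=proj(f,[*p,12])[0]; k=min([i for i in range(1,nn) if 20<st[i,4]<150],key=lambda i:np.hypot(*(ce[i]-q)))
        loc.append(SEAT[c][:2]);W.append(cast(f,ce[k],12)[0]);print(n,c,ce[k].round(1),st[k,4],W[-1].round(1))
    print(n,"housing",*[np.round(x,3) for x in simfit(loc,W)])
    cells={"red":(565,345),"yellow":(580,240),"green":(470,355)}
    for c,p in cells.items():
        uv,A=lens(f,proj(f,[*p,42])[0]); X=cast(f,uv,42)[0]; print(n,c,uv.round(1),A,X.round(1))
        m=mask(f,c,80,45); vv,uu=np.nonzero(m); pts=cast(f,np.c_[uu,vv],8); r=pts[:,:2]-X[:2]; rr=np.hypot(*r.T); k=(rr>19)&(rr<33)
        print("   tab dirs",[(round(float(np.degrees(np.arctan2(b,a)))),round(float(q))) for (a,b),q in sorted(zip(r[k],rr[k]),key=lambda z:-z[1])[:9]])
        
    loc=[(-54,84),(54,84),(54,-84),(-54,-84)]; W=[]
    for p in((502.8,-211),(609.8,-222),(592,-389),(485,-377)):
        u,v=proj(f,[*p,82])[0].round().astype(int); b=blobs(f,"orange",(u-11,v-11,u+11,v+11)); 
        k=max(b,key=lambda q:q[0]); W.append(cast(f,k[1],76)[0])
    print(n,"cover",*[np.round(x,3) for x in simfit(loc,W)])
E
```

```text
top blue [308.  240.9] 64 [588.9  11.7  12. ]
top red [310.3 269.1] 65 [519.7   4.3  12. ]
top yellow [336.1 238.6] 60 [596.5 -57.3  12. ]
top green [338.8 266.8] 64 [527.  -65.4  12. ]
top housing [558.005 -26.655] 0.11 0.997 [[-0.107 -0.242]
 [ 0.264  0.029]
 [-0.107  0.352]
 [-0.05  -0.138]]
top red [170. 246.] 69 [564.1 341.2  42. ]
   tab dirs [(-74, 25), (-80, 25), (-67, 24), (-72, 23), (-79, 22), (-85, 22), (-64, 21), (-71, 20), (-34, 20)]
top yellow [215.3 238.7] 72 [584.6 233.8  42. ]
   tab dirs [(136, 30), (146, 29), (132, 29), (139, 29), (143, 27), (136, 27), (147, 26), (131, 25), (139, 25)]
top green [165.3 286. ] 37 [468.8 346.6  42. ]
   tab dirs [(94, 33), (85, 31), (90, 31), (138, 22), (35, 21), (152, 21), (143, 21), (158, 20), (29, 20)]
top cover [ 548.206 -306.641] -0.123 1.046 [[ -1.794   4.238]
 [ -1.44    6.185]
 [  1.929 -13.282]
 [  1.305   2.859]]
side blue [312. 268.] 23 [587.9  16.4  12. ]
side red [350.6 260.4] 112 [484.8 -16.2  12. ]
side yellow [312. 268.] 23 [587.9  16.4  12. ]
side green [335.5 253.9] 21 [526.6 -38.9  12. ]
side housing [546.764  -5.563] 0.606 0.813 [[ 32.268 -26.742]
 [-13.303 -19.433]
 [ -7.618  30.783]
 [-11.347  15.392]]
side red [313.1 372.8] 14 [562.5 358.5  42. ]
   tab dirs [(-42, 25), (-34, 25), (-119, 24), (-29, 23), (-128, 23), (-38, 23), (-23, 22), (-123, 22), (-32, 21)]
side yellow [307.8 332.3] 39 [582.  248.4  42. ]
   tab dirs [(-109, 30), (-104, 29), (-116, 29), (-111, 27), (-106, 27), (-101, 26), (-114, 25), (-109, 24), (157, 24)]
side green [355.  377.8] 16 [468.8 367.   42. ]
   tab dirs [(-138, 23), (-48, 22), (-143, 21), (-53, 21), (-43, 20), (-150, 20)]
side cover [ 548.824 -305.719] -0.099 1.132 [[  1.355  15.294]
 [  0.67   15.304]
 [  0.259 -16.971]
 [ -2.284 -13.626]]
```

Run:
```python
from h import *
t=grab_frame("top"); s=grab_frame("side")
for c,uv in {"red":(312.6,369.2),"yellow":(307.9,330),"green":(356,374.2)}.items(): print(c,cast(s,uv,42)[0].round(1))
for z in(76,82):
  W=[cast(t,p,z)[0] for p in((403.9,276.9),(408.9,231),(480,240.4),(475.6,286.5))]
  print("cover",z,*[np.round(x,3) for x in simfit([(-54,84),(54,84),(54,-84),(-54,-84)],W)])
# handle: dark bar
g=gray(t);d=(g<45).astype(np.uint8);d[:230]=0;d[285:]=0;d[:,:415]=0;d[:,468:]=0
n,l,st,ce=cv2.connectedComponentsWithStats(d);k=1+st[1:,4].argmax();print("handle",ce[k],st[k],cast(t,ce[k],83)[0]); 
vv,uu=np.nonzero(l==k);P=cast(t,np.c_[uu,vv],85)[:,:2];e=np.linalg.eigh(np.cov(P.T))[1][:,1];print("axis",np.degrees(np.arctan2(e[1],e[0])),np.ptp(P@e))
# gasket/plate from side: housing rings
for c in("red","blue","yellow","green"):
  m=mask(s,c,60,45); b=max(blobs(s,c,(290,228,360,294),smin=60,vmin=45),key=lambda q:q[0]); vv,uu=np.nonzero(m*0+b[2]); (cx,cy),(w,h),_=cv2.minAreaRect(np.c_[uu,vv].astype(np.float32)); print(c,b[0],cx,cy,w,h,cast(s,(cx,cy),20)[0].round(1))
cv2.imwrite("pics/c2.png",np.hstack([crop(s,285,225,80,75,5),crop(s,292,150,80,75,5)]))
```

```text
red [564.3 349.2  42. ]
yellow [582.3 241.8  42. ]
green [466.7 357.6  42. ]
cover 76 [ 548.063 -302.17 ] -0.107 1.004 [[-0.153  0.306]
 [ 0.115  0.379]
 [ 0.399 -0.609]
 [-0.36  -0.076]]
cover 82 [ 547.518 -300.45 ] -0.107 0.999 [[ 0.097 -0.193]
 [-0.235 -0.056]
 [ 0.148 -0.108]
 [-0.009  0.357]]
handle [442.32679739 257.22222222] [424 253  37   9 153] [ 550.57682274 -300.50517061   83.        ]
axis 84.92907556998978 84.36850817571028
red 155 338.0 265.0 18.0 20.0 [518.3   9.6  20. ]
blue 138 312.0 266.5 17.0 20.0 [587.6  18.2  20. ]
yellow 195 310.5 247.5 17.0 21.0 [596.3 -52.3  20. ]
green 113 336.0 247.0 14.0 20.0 [526.  -57.5  20. ]
```

View pics/c2.png

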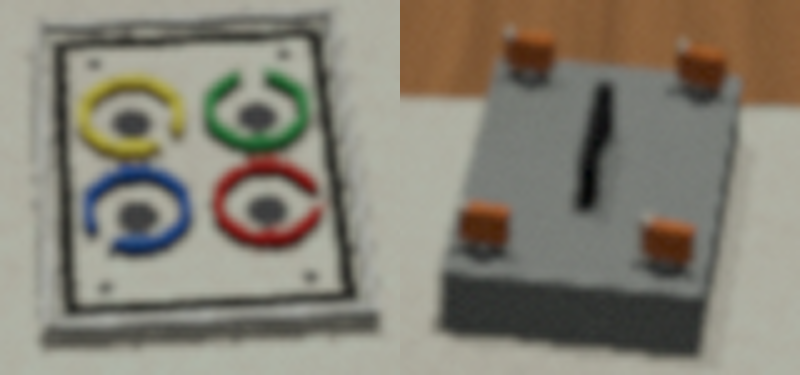

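```bash
cat >> h.py <<'E'
def go(x,y,z,yaw,S=None,step=33,p=True):
    """print turn, then shift (tool axes, after the turn) from the measured pose to x,y,z,yaw"""
    S=S or sense(); e=S["eef_pos"]; y0=S["tcp_rot"][2]; tr=(y0-yaw+np.pi)%(2*np.pi)-np.pi
    d=np.array([x,y,z])-e; c,s=np.cos(yaw),np.sin(yaw); t=np.array([d[0]*c+d[1]*s,d[0]*s-d[1]*c,-d[2]])
    n=int(np.ceil(np.hypot(*t[:2])/step)) or 1
    print("at",e.round(1),round(y0,3),"q6",S["qpos"][5].round(2),"t",round(S["clock"],1),"F",S["contact_force"].round(1),"open",round(S["opening"]*85.4,1),"grip",round(S["grasp_force"],1))
    print(" turn %.3f (%d x 0.12)  shift"%(tr,np.ceil(abs(tr)/.12)),t.round(1)," /%d:"%n,(t/n).round(1))
E
python3 -c "
from h import *
go(583,236,150,2.426)"
```

```text
at [159.3 604.3 239.2] 2.884 q6 -0.0 t 0.4 F [-0.   0.3 -0.1] open 85.1 grip 0.0
 turn 0.458 (4 x 0.12)  shift [-561.4    0.    89.2]  /18: [-31.2   0.    5. ]
```

Call:
step_arm(motion=[{"claw":85,"delta_pos":[0,0,0],"turn":0.1145},{"claw":85,"delta_pos":[0,0,0],"turn":0.1145},{"claw":85,"delta_pos":[0,0,0],"turn":0.1145},{"claw":85,"delta_pos":[0,0,0],"turn":0.1145}])

```text
clock: 0.73
eef_pos: [159.3, 604.3, 239.3]
tcp_rot: [-3.142, 0.0, 2.42]
contact_force: [-0.1, -1.5, -0.2]
opening: 0.998
grasp_force: 0.0
```

Call:
step_arm(motion=[{"claw":85,"delta_pos":[-35,0,5.5],"turn":0},{"claw":85,"delta_pos":[-35,0,5.5],"turn":0},{"claw":85,"delta_pos":[-35,0,5.5],"turn":0},{"claw":85,"delta_pos":[-35,0,5.5],"turn":0},{"claw":85,"delta_pos":[-35,0,5.5],"turn":0},{"claw":85,"delta_pos":[-35,0,5.5],"turn":0},{"claw":85,"delta_pos":[-35,0,5.5],"turn":0},{"claw":85,"delta_pos":[-35,0,5.5],"turn":0}])

```text
clock: 1.4
eef_pos: [371.7, 419.4, 195.2]
tcp_rot: [3.141, 0.0, 2.426]
contact_force: [0.4, 0.4, -0.4]
opening: 0.99
grasp_force: 0.0
```

Call:
step_arm(motion=[{"claw":85,"delta_pos":[-35,0,5.5],"turn":0},{"claw":85,"delta_pos":[-35,0,5.5],"turn":0},{"claw":85,"delta_pos":[-35,0,5.5],"turn":0},{"claw":85,"delta_pos":[-35,0,5.5],"turn":0},{"claw":85,"delta_pos":[-35,0,5.5],"turn":0},{"claw":85,"delta_pos":[-35,0,5.5],"turn":0},{"claw":85,"delta_pos":[-35,0,5.5],"turn":0},{"claw":85,"delta_pos":[-30,0,0],"turn":0}])

```text
clock: 2.07
eef_pos: [579.2, 238.2, 155.8]
tcp_rot: [-3.141, -0.0, 2.425]
contact_force: [-0.3, 0.2, -0.4]
opening: 0.991
grasp_force: 0.0
```

Run:
```python
from h import *
go(583,236,150,2.426)
t=grab_frame("top"); s=grab_frame("side"); e=sense()["eef_pos"]
out=[]
for f in(t,s):
    q=proj(f,[e+[0,0,-8]])[0]; print(q,lens)
    u,v=q.astype(int); c=crop(f,u-40,v-37,80,75,5); cv2.circle(c,tuple(int(a) for a in (q-[u-40,v-37])*5+2),4,(0,0,255),1); out.append(c)
cv2.imwrite("pics/g1.png",np.hstack(out))
```

```text
at [579.2 238.2 155.8] 2.425 q6 -0.47 t 2.1 F [-0.3  0.2 -0.4] open 84.6 grip 0.0
 turn -0.001 (1 x 0.12)  shift [-4.3  0.8  5.8]  /1: [-4.3  0.8  5.8]
[203.86426058 234.0817353 ] <function lens at 0x7f961c175120>
[307.29823066 300.44146396] <function lens at 0x7f961c175120>
```

View pics/g1.png

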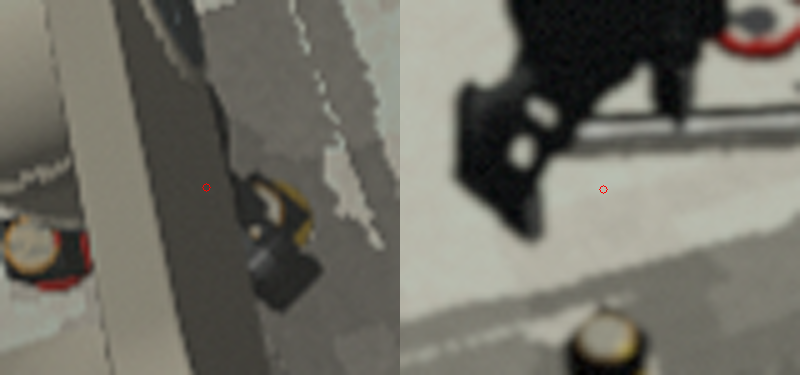

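Call:
step_arm(motion=[{"claw":0,"delta_pos":[-4.3,0.8,0],"turn":0},{"claw":0,"delta_pos":[0,0,0],"turn":0},{"claw":0,"delta_pos":[0,0,0],"turn":0},{"claw":0,"delta_pos":[0,0,0],"turn":0},{"claw":0,"delta_pos":[0,0,0],"turn":0},{"claw":0,"delta_pos":[0,0,0],"turn":0},{"claw":0,"delta_pos":[0,0,0],"turn":0},{"claw":0,"delta_pos":[0,0,0],"turn":0}])

```text
clock: 2.83
eef_pos: [581.7, 238.2, 156.9]
tcp_rot: [3.142, 0.0, 2.426]
contact_force: [0.2, 1.0, 0.6]
opening: 0.002
grasp_force: 0.0
```

Run:
```python
from h import *
go(583,236,150,2.426)
t=grab_frame("top"); s=grab_frame("side"); e=sense()["eef_pos"]
out=[]
for f in(t,s):
    q=proj(f,[e+[0,0,-8]])[0]; print(q)
    u,v=q.astype(int); c=crop(f,u-40,v-37,80,75,5); cv2.circle(c,tuple(int(a) for a in (q-[u-40,v-37])*5+2),4,(0,0,255),1); out.append(c)
cv2.imwrite("pics/g2.png",np.hstack(out))
```

```text
at [581.7 238.2 156.9] 2.426 q6 -0.47 t 2.8 F [0.2 1.  0.6] open 0.2 grip 0.0
 turn 0.000 (1 x 0.12)  shift [-2.4 -0.8  6.9]  /1: [-2.4 -0.8  6.9]
[203.52792692 233.77807094]
[306.9985408  300.61805964]
```

View pics/g2.png

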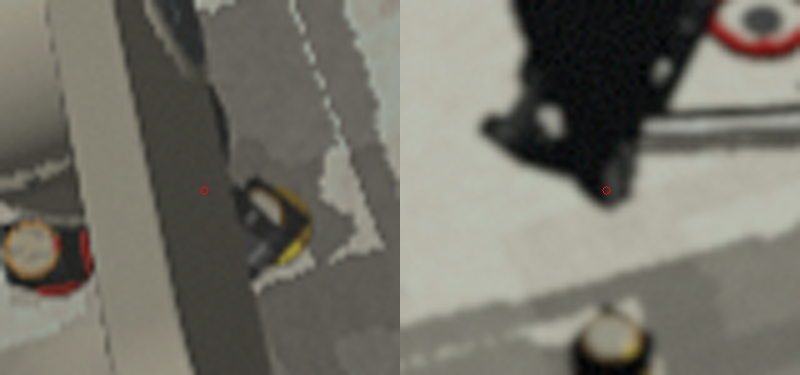

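Call:
step_arm(motion=[{"claw":85,"delta_pos":[1.4,2.8,0],"turn":0},{"claw":85,"delta_pos":[0,0,5],"turn":0},{"claw":85,"delta_pos":[0,0,10],"turn":0},{"claw":85,"delta_pos":[0,0,15],"turn":0},{"claw":85,"delta_pos":[0,0,15],"turn":0},{"claw":85,"delta_pos":[0,0,15],"turn":0},{"claw":85,"delta_pos":[0,0,10],"turn":0},{"claw":85,"delta_pos":[0,0,0],"turn":0}])

```text
clock: 3.6
eef_pos: [581.0, 240.3, 83.8]
tcp_rot: [-3.138, -0.002, 2.426]
contact_force: [-1.4, -0.5, -0.3]
opening: 0.991
grasp_force: 0.0
```

Run:
```python
from h import *
go(582.5,241,22,2.426)
s=grab_frame("side"); e=sense()["eef_pos"]
q=proj(s,[e+[0,0,-8]])[0]; 
c=crop(s,270,290,80,75,6); cv2.imwrite("pics/g3.png",c); print(proj(s,[[582.5,241,42]]))
```

```text
at [581.  240.3  83.8] 2.426 q6 -0.47 t 3.6 F [-1.4 -0.5 -0.3] open 84.6 grip 0.0
 turn -0.000 (1 x 0.12)  shift [-0.7  1.6 61.8]  /1: [-0.7  1.6 61.8]
[[307.85422932 329.73030286]]
```

View pics/g3.png

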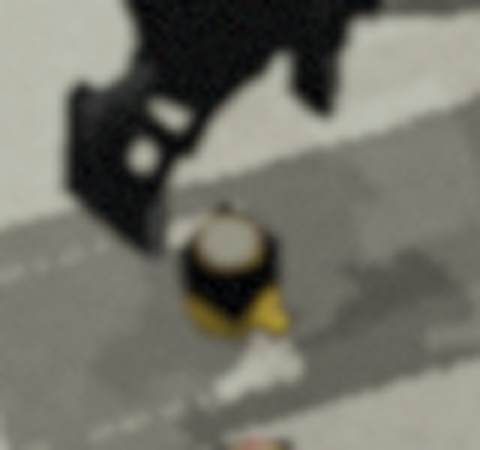

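Call:
step_arm(motion=[{"claw":85,"delta_pos":[-1,0,15],"turn":0},{"claw":85,"delta_pos":[0,0,16],"turn":0},{"claw":85,"delta_pos":[0,0,16],"turn":0},{"claw":85,"delta_pos":[0,0,14.5],"turn":0},{"claw":50,"delta_pos":[0,0,0],"turn":0},{"claw":40,"delta_pos":[0,0,0],"turn":0},{"claw":34,"delta_pos":[0,0,0],"turn":0},{"claw":30,"delta_pos":[0,0,0],"turn":0}], force=20)

```text
clock: 4.32
eef_pos: [584.4, 240.7, 26.7]
tcp_rot: [3.14, 0.001, 2.426]
contact_force: [0.3, -0.2, 0.4]
opening: 0.446
grasp_force: 0.0
```

Call:
step_arm(motion=[{"claw":26,"delta_pos":[0,0,0],"turn":0},{"claw":26,"delta_pos":[0,0,0],"turn":0},{"claw":26,"delta_pos":[0,0,0],"turn":0},{"claw":26,"delta_pos":[0,0,0],"turn":0}])

```text
clock: 4.65
eef_pos: [584.3, 240.7, 26.6]
tcp_rot: [3.14, 0.001, 2.426]
contact_force: [-0.2, -0.6, 6.9]
opening: 0.349
grasp_force: 22.0
```

Call:
step_arm(motion=[{"claw":60,"delta_pos":[0,0,0],"turn":0},{"claw":60,"delta_pos":[0,0,0],"turn":0},{"claw":60,"delta_pos":[0,0,0],"turn":0},{"claw":60,"delta_pos":[0,0,0],"turn":0.12},{"claw":60,"delta_pos":[0,0,0],"turn":0.12},{"claw":60,"delta_pos":[0,0,0],"turn":0.12},{"claw":60,"delta_pos":[0,0,0],"turn":0.12},{"claw":60,"delta_pos":[0,0,0],"turn":0.12}])

```text
clock: 5.32
eef_pos: [583.3, 240.3, 25.2]
tcp_rot: [-3.141, 0.0, 1.82]
contact_force: [-0.1, -0.1, -0.4]
opening: 0.705
grasp_force: 0.0
```

Call:
step_arm(motion=[{"claw":60,"delta_pos":[0,0,0],"turn":0.12},{"claw":60,"delta_pos":[0,0,0],"turn":0.12},{"claw":60,"delta_pos":[0,0,0],"turn":0.12},{"claw":60,"delta_pos":[0,0,0],"turn":0.12},{"claw":60,"delta_pos":[0,0,0],"turn":0.12},{"claw":60,"delta_pos":[0,0,0],"turn":0.12},{"claw":60,"delta_pos":[0,0,0],"turn":0.12},{"claw":60,"delta_pos":[0,0,0],"turn":0.12}])

```text
clock: 5.98
eef_pos: [583.3, 240.3, 25.2]
tcp_rot: [-3.141, 0.0, 0.86]
contact_force: [-0.0, -0.3, -0.1]
opening: 0.702
grasp_force: 0.0
```

Call:
step_arm(motion=[{"claw":45,"delta_pos":[0,0,4],"turn":0.011},{"claw":38,"delta_pos":[0,0,0],"turn":0},{"claw":34,"delta_pos":[0,0,0],"turn":0},{"claw":30,"delta_pos":[0,0,0],"turn":0},{"claw":26,"delta_pos":[0,0,0],"turn":0},{"claw":26,"delta_pos":[0,0,0],"turn":0},{"claw":26,"delta_pos":[0,0,0],"turn":0},{"claw":26,"delta_pos":[0,0,0],"turn":0}])

```text
clock: 6.65
eef_pos: [583.4, 240.3, 21.3]
tcp_rot: [-3.142, 0.0, 0.855]
contact_force: [0.6, -0.2, -1.9]
opening: 0.346
grasp_force: 20.2
```

Call:
step_arm(motion=[{"claw":26,"delta_pos":[0,0,0],"turn":0},{"claw":26,"delta_pos":[0,0,0],"turn":0}], force=50)

```text
clock: 6.82
eef_pos: [583.4, 240.3, 21.3]
tcp_rot: [3.142, -0.0, 0.855]
contact_force: [0.1, 0.4, -0.1]
opening: 0.343
grasp_force: 54.2
```

```bash
cat > s.py <<'E'
from h import *
H=None
E
python3 - <<'E'
from h import *
s=grab_frame("side")
P={"yellow":(130,123),"green":(257,116),"blue":(137,217),"red":(267,210)}
W=[cast(s,((a+.5)/5-.5+285,(b+.5)/5-.5+225),12)[0] for a,b in P.values()]
r=simfit([SEAT[c][:2] for c in P],W); print(*[np.round(x,3) for x in r])
t,th=r[0],.11
c,si=np.cos(th),np.sin(th)
for k,(a,b,y) in SEAT.items(): print(k,(t+[a*c-b*si,a*si+b*c]).round(1),round(y+th,3))
a,b,y=SEAT["yellow"];x=t+[a*c-b*si,a*si+b*c]
go(x[0],x[1],121,y+th-np.pi/2)
E
```

```text
[557.126 -22.792] 0.118 1.007 [[ 0.298 -0.104]
 [-0.391 -0.472]
 [ 0.094  0.312]
 [-0.001  0.263]]
red [518.5   8.2] 3.252
blue [588.1  15.8] 0.895
green [526.2 -61.4] -1.461
yellow [595.8 -53.7] 2.466
at [583.4 240.3  21.3] 0.855 q6 1.1 t 6.9 F [-0.1  0.3 -0.7] open 29.2 grip 54.2
 turn -0.040 (1 x 0.12)  shift [-221.8  193.5  -99.7]  /9: [-24.6  21.5 -11.1]
```

Call:
step_arm(motion=[{"claw":26,"delta_pos":[0,0,-10],"turn":0},{"claw":26,"delta_pos":[0,0,-25],"turn":-0.04},{"claw":26,"delta_pos":[0,0,-30],"turn":0},{"claw":26,"delta_pos":[-24,21,-20],"turn":0},{"claw":26,"delta_pos":[-24,21,0],"turn":0},{"claw":26,"delta_pos":[-24,21,0],"turn":0},{"claw":26,"delta_pos":[-24,21,0],"turn":0},{"claw":26,"delta_pos":[-24,21,0],"turn":0}])

```text
clock: 7.53
eef_pos: [590.3, 79.7, 107.4]
tcp_rot: [3.141, -0.001, 0.895]
contact_force: [0.8, 0.1, -0.7]
opening: 0.345
grasp_force: 54.2
```

Call:
step_arm(motion=[{"claw":26,"delta_pos":[-24,21,0],"turn":0},{"claw":26,"delta_pos":[-24,21,0],"turn":0},{"claw":26,"delta_pos":[-24,21,0],"turn":0},{"claw":26,"delta_pos":[-24,21,0],"turn":0},{"claw":26,"delta_pos":[-5,4,20],"turn":0},{"claw":26,"delta_pos":[0,0,15],"turn":0},{"claw":26,"delta_pos":[0,0,0],"turn":0}])

```text
clock: 8.12
eef_pos: [594.0, -53.7, 69.5]
tcp_rot: [-3.139, 0.002, 0.893]
contact_force: [-0.8, 0.9, -0.7]
opening: 0.34
grasp_force: 54.2
```

Run:
```python
from h import *
go(595.9,-54,60,0.898)
s=grab_frame("side"); t=grab_frame("top"); e=sense()["eef_pos"]
for f,n in((s,"s"),(t,"t")): print(n,proj(f,[[*e[:2],e[2]-21.3],[*e[:2],12]]).round(1))
cv2.imwrite("pics/g4.png",np.hstack([crop(s,280,215,80,75,5),crop(t,300,200,80,75,5)]))
```

```text
at [594.  -53.7  69.5] 0.893 q6 0.58 t 8.1 F [-0.8  0.9 -0.7] open 29.1 grip 54.2
 turn -0.005 (1 x 0.12)  shift [1.  1.7 9.5]  /1: [1.  1.7 9.5]
s [[310.6 239.6]
 [310.9 249.4]]
t [[335.1 237. ]
 [334.3 239. ]]
```

View pics/g4.png

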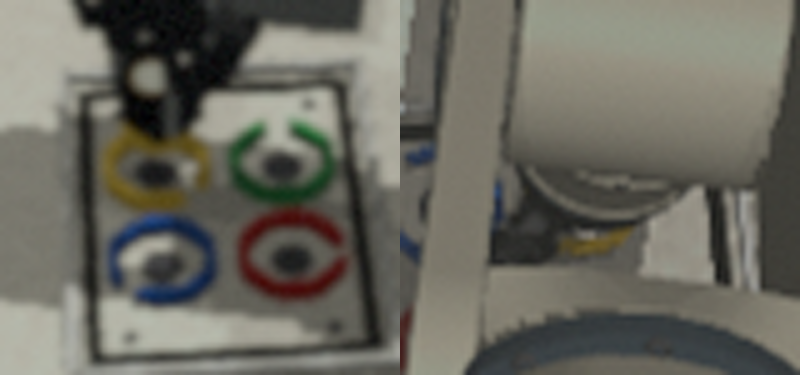

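```bash
cat >> h.py <<'E'
def discs(f,t,th,names,zc=12,thr=110):
    """sub-pixel dark disc centroids near expected seat centres"""
    g=gray(f); o={}
    for c in names:
        a,b,_=SEAT[c]; q=proj(f,[t[0]+a*np.cos(th)-b*np.sin(th),t[1]+a*np.sin(th)+b*np.cos(th),zc])[0]; u,v=q.round().astype(int)
        w=g[v-6:v+7,u-7:u+8].astype(float); k=np.clip(thr-w,0,None); n,l,st,ce=cv2.connectedComponentsWithStats((k>0).astype(np.uint8)); 
        i=l[6,7] or 1; k=k*(l==i); yy,xx=np.mgrid[:13,:15]; o[c]=(np.array([(k*xx).sum(),(k*yy).sum()])/k.sum()+[u-7,v-6],int((l==i).sum()))
    return o
E
python3 - <<'E'
from h import *
s=grab_frame("side")
for thr in(90,110,130):
    D=discs(s,(557.1,-22.8),.113,SEAT,thr=thr)
    W=[cast(s,D[c][0],12)[0] for c in D]; print({c:(D[c][0].round(1),D[c][1]) for c in D},np.round(W,1)[:,:2].tolist()); print(*[np.round(x,3) for x in simfit([SEAT[c][:2] for c in D],W)])
print(proj(s,[[594,-53.7,12],[596,-53.7,12]]))
E
```

```text
{'red': (array([338. , 268.2]), 129), 'blue': (array([313.5, 269.8]), 88), 'green': (array([335.8, 250.8]), 105), 'yellow': (array([310.3, 249.2]), 84)} [[518.1, 13.9], [583.4, 22.7], [526.4, -50.5], [597.2, -53.6]]
[556.243 -16.902] 0.1 0.994 [[ 0.138 -0.562]
 [-4.189  1.268]
 [ 1.458  4.702]
 [ 2.593 -5.409]]
{'red': (array([338. , 267.4]), 195), 'blue': (array([314.1, 269.1]), 136), 'green': (array([335.8, 250.7]), 123), 'yellow': (array([310.4, 249. ]), 177)} [[518.1, 11.0], [582.1, 20.0], [526.2, -51.0], [596.9, -54.3]]
[555.788 -18.551] 0.105 0.973 [[ 0.757 -1.572]
 [-4.857  0.111]
 [ 1.515  6.066]
 [ 2.584 -4.605]]
{'red': (array([338. , 267.3]), 195), 'blue': (array([313.5, 268.8]), 163), 'green': (array([335.7, 249.7]), 166), 'yellow': (array([310.5, 249. ]), 187)} [[518.1, 10.5], [583.7, 19.2], [526.6, -55.0], [596.6, -54.3]]
[556.267 -19.903] 0.111 0.987 [[ 0.515 -0.506]
 [-3.419  0.437]
 [ 1.243  3.614]
 [ 1.66  -3.545]]
[[311.43252241 249.18248665]
 [310.71356986 249.15887555]]
```

Call:
step_arm(motion=[{"claw":26,"delta_pos":[0.7,1.3,8],"turn":-0.005},{"claw":26,"delta_pos":[0,0,8],"turn":0},{"claw":26,"delta_pos":[0,0,6],"turn":0},{"claw":26,"delta_pos":[0,0,3],"turn":0},{"claw":26,"delta_pos":[0,0,2],"turn":0},{"claw":26,"delta_pos":[0,0,2],"turn":0},{"claw":26,"delta_pos":[0,0,2],"turn":0},{"claw":26,"delta_pos":[0,0,0],"turn":0}])

```text
clock: 8.93
eef_pos: [597.2, -53.0, 41.8]
tcp_rot: [-3.141, 0.0, 0.9]
contact_force: [-5.6, 0.4, 17.5]
opening: 0.34
grasp_force: 56.7
```

Call:
step_arm(motion=[{"claw":26,"delta_pos":[0,0,-2],"turn":0},{"claw":26,"delta_pos":[-2,-1,0],"turn":0},{"claw":26,"delta_pos":[0,0,2],"turn":0},{"claw":26,"delta_pos":[0,0,0],"turn":0}])

```text
clock: 9.27
eef_pos: [595.2, -54.3, 40.1]
tcp_rot: [3.141, 0.0, 0.9]
contact_force: [-0.1, -2.0, 1.9]
opening: 0.345
grasp_force: 31.3
```

Call:
step_arm(motion=[{"claw":26,"delta_pos":[0,0,2],"turn":0},{"claw":26,"delta_pos":[0,0,2],"turn":0},{"claw":26,"delta_pos":[0,0,0],"turn":0}], force=50)

```text
clock: 9.52
eef_pos: [595.5, -54.8, 35.8]
tcp_rot: [3.14, 0.0, 0.9]
contact_force: [2.0, -5.3, -2.0]
opening: 0.343
grasp_force: 52.8
```

Call:
step_arm(motion=[{"claw":26,"delta_pos":[-0.6,0.8,0],"turn":0},{"claw":26,"delta_pos":[0,0,1.5],"turn":0},{"claw":26,"delta_pos":[0,0,1.5],"turn":0},{"claw":26,"delta_pos":[0,0,0],"turn":0}])

```text
clock: 9.85
eef_pos: [595.3, -55.1, 33.3]
tcp_rot: [-3.141, 0.0, 0.9]
contact_force: [-0.9, -2.0, 3.7]
opening: 0.347
grasp_force: 53.5
```

Call:
step_arm(motion=[{"claw":50,"delta_pos":[0,0,0],"turn":0},{"claw":50,"delta_pos":[0,0,0],"turn":0},{"claw":50,"delta_pos":[0,0,0],"turn":0},{"claw":50,"delta_pos":[0,0,-10],"turn":0},{"claw":50,"delta_pos":[0,0,-30],"turn":0},{"claw":60,"delta_pos":[0,0,-40],"turn":0},{"claw":85,"delta_pos":[0,0,-20],"turn":0}])

```text
clock: 10.43
eef_pos: [596.7, -55.0, 137.4]
tcp_rot: [3.139, -0.002, 0.9]
contact_force: [1.2, 0.0, 0.7]
opening: 0.827
grasp_force: 0.0
```

Call:
step_arm(motion=[{"claw":85,"delta_pos":[40,0,0],"turn":0.12},{"claw":85,"delta_pos":[40,0,0],"turn":0.12},{"claw":85,"delta_pos":[40,0,0],"turn":0},{"claw":85,"delta_pos":[0,0,0],"turn":0}])

```text
clock: 10.77
eef_pos: [685.6, 33.4, 135.0]
tcp_rot: [3.139, -0.006, 0.662]
contact_force: [-1.1, -0.5, 1.0]
opening: 0.991
grasp_force: 0.0
```

Run:
```python
from h import *
go(565,347,150,-1.27)
s=grab_frame("side")
for c in("red","green"):
    for b in blobs(s,c,(280,320,380,410),smin=80,vmin=45): print(c,b[0],b[1].round(1),cast(s,b[1],8)[0].round(1))
cv2.imwrite("pics/g5.png",np.hstack([crop(s,280,215,80,75,5),crop(s,292,335,80,75,5)]))
```

```text
at [685.6  33.4 135. ] 0.662 q6 0.95 t 10.8 F [-1.1 -0.5  1. ] open 84.7 grip 0.0
 turn 1.932 (17 x 0.12)  shift [-335.2   22.3  -15. ]  /11: [-30.5   2.   -1.4]
red 68 [312.8 379.7] [564.1 356.2   8. ]
green 10 [348.4 381.1] [482.7 355.9   8. ]
green 6 [361.8 382.5] [452.1 358.2   8. ]
green 40 [354.9 387.9] [467.6 373.    8. ]
```

View pics/g5.png

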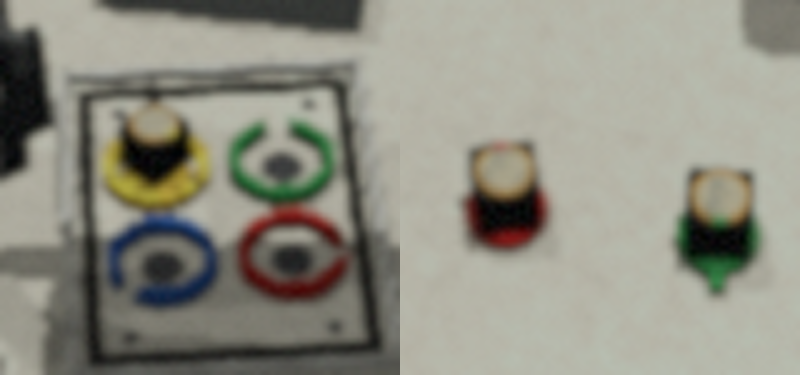

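Call:
step_arm(motion=[{"claw":85,"delta_pos":[0,0,0],"turn":0.12},{"claw":85,"delta_pos":[0,0,0],"turn":0.12},{"claw":85,"delta_pos":[0,0,0],"turn":0.12},{"claw":85,"delta_pos":[0,0,0],"turn":0.042},{"claw":85,"delta_pos":[-3.6,-33.3,0],"turn":0},{"claw":85,"delta_pos":[-3.6,-33.3,0],"turn":0},{"claw":85,"delta_pos":[-3.6,-33.3,0],"turn":0},{"claw":85,"delta_pos":[-3.6,-33.3,0],"turn":0}])

```text
clock: 11.48
eef_pos: [631.0, 154.3, 133.7]
tcp_rot: [3.142, 0.001, 0.257]
contact_force: [0.2, -0.0, -0.2]
opening: 0.996
grasp_force: 0.0
```

Call:
step_arm(motion=[{"claw":85,"delta_pos":[-3.6,-33.3,0],"turn":0},{"claw":85,"delta_pos":[-3.6,-33.3,0],"turn":0},{"claw":85,"delta_pos":[-3.6,-33.3,10],"turn":0},{"claw":85,"delta_pos":[-3.6,-33.3,10],"turn":0},{"claw":85,"delta_pos":[-3.6,-33.3,10],"turn":0},{"claw":85,"delta_pos":[-3.6,-33.3,10],"turn":0},{"claw":85,"delta_pos":[0,0,5],"turn":0},{"claw":85,"delta_pos":[0,0,0],"turn":0}])

```text
clock: 12.15
eef_pos: [558.7, 342.1, 87.3]
tcp_rot: [3.141, 0.003, 0.261]
contact_force: [-0.2, -1.4, -0.0]
opening: 0.995
grasp_force: 0.0
```

Run:
```python
from h import *
go(565.5,346.5,22,.262)
s=grab_frame("side")
for c in("red","green"):
    for b in blobs(s,c,(280,320,380,410),smin=80,vmin=45): print(c,b[0],b[1].round(1),cast(s,b[1],8)[0].round(1))
```

```text
at [558.7 342.1  87.3] 0.261 q6 1.86 t 12.2 F [-0.2 -1.4 -0. ] open 85.0 grip 0.0
 turn -0.001 (1 x 0.12)  shift [ 7.7 -2.5 65.3]  /1: [ 7.7 -2.5 65.3]
red 62 [312.4 379.9] [564.9 356.9   8. ]
green 11 [348.5 380.8] [482.6 355.2   8. ]
green 6 [361.8 382.5] [452.1 358.2   8. ]
green 41 [354.8 387.8] [467.8 372.6   8. ]
```

Call:
step_arm(motion=[{"claw":85,"delta_pos":[7.7,-2.5,5],"turn":0},{"claw":85,"delta_pos":[0,0,20],"turn":0},{"claw":85,"delta_pos":[0,0,20],"turn":0},{"claw":80,"delta_pos":[0,0,18],"turn":0},{"claw":55,"delta_pos":[0,0,0],"turn":0},{"claw":45,"delta_pos":[0,0,0],"turn":0},{"claw":38,"delta_pos":[0,0,0],"turn":0},{"claw":33,"delta_pos":[0,0,0],"turn":0}], force=20)

```text
clock: 12.87
eef_pos: [568.7, 346.3, 26.8]
tcp_rot: [-3.141, -0.002, 0.257]
contact_force: [0.4, 0.5, 0.3]
opening: 0.389
grasp_force: 0.0
```

Call:
step_arm(motion=[{"claw":30,"delta_pos":[0,0,0],"turn":0},{"claw":26,"delta_pos":[0,0,0],"turn":0},{"claw":26,"delta_pos":[0,0,0],"turn":0},{"claw":26,"delta_pos":[0,0,0],"turn":0}])

```text
clock: 13.2
eef_pos: [568.6, 346.4, 26.9]
tcp_rot: [-3.141, -0.003, 0.258]
contact_force: [0.6, -3.5, 6.1]
opening: 0.348
grasp_force: 20.0
```

Call:
step_arm(motion=[{"claw":62,"delta_pos":[0,0,0],"turn":0},{"claw":62,"delta_pos":[0,0,0],"turn":0},{"claw":62,"delta_pos":[-3,0,0],"turn":0},{"claw":62,"delta_pos":[0,0,0],"turn":-0.12},{"claw":62,"delta_pos":[0,0,0],"turn":-0.12},{"claw":62,"delta_pos":[0,0,0],"turn":-0.12},{"claw":62,"delta_pos":[0,0,0],"turn":-0.12},{"claw":62,"delta_pos":[0,0,0],"turn":-0.12}])

```text
clock: 13.87
eef_pos: [564.0, 345.3, 25.1]
tcp_rot: [-3.141, 0.0, 0.864]
contact_force: [-0.9, -0.1, 0.1]
opening: 0.727
grasp_force: 0.0
```

Call:
step_arm(motion=[{"claw":62,"delta_pos":[0,0,0],"turn":-0.12},{"claw":62,"delta_pos":[0,0,0],"turn":-0.12},{"claw":62,"delta_pos":[0,0,0],"turn":-0.12},{"claw":62,"delta_pos":[0,0,0],"turn":-0.12},{"claw":62,"delta_pos":[0,0,0],"turn":-0.12},{"claw":62,"delta_pos":[0,0,0],"turn":-0.12},{"claw":62,"delta_pos":[0,0,0],"turn":-0.12},{"claw":62,"delta_pos":[0,0,4],"turn":-0.12}])

```text
clock: 14.53
eef_pos: [564.5, 345.6, 21.8]
tcp_rot: [3.141, -0.0, 1.824]
contact_force: [0.2, 0.2, -0.7]
opening: 0.722
grasp_force: 0.0
```

Call:
step_arm(motion=[{"claw":45,"delta_pos":[0,0,0],"turn":-0.011},{"claw":38,"delta_pos":[0,0,0],"turn":0},{"claw":34,"delta_pos":[0,0,0],"turn":0},{"claw":30,"delta_pos":[0,0,0],"turn":0},{"claw":26,"delta_pos":[0,0,0],"turn":0},{"claw":26,"delta_pos":[0,0,0],"turn":0},{"claw":26,"delta_pos":[0,0,0],"turn":0},{"claw":26,"delta_pos":[0,0,0],"turn":0}])

```text
clock: 15.2
eef_pos: [564.5, 345.4, 21.4]
tcp_rot: [3.142, -0.0, 1.828]
contact_force: [-0.8, -0.2, 1.9]
opening: 0.345
grasp_force: 20.0
```

Call:
step_arm(motion=[{"claw":26,"delta_pos":[0,0,0],"turn":0},{"claw":26,"delta_pos":[0,0,0],"turn":0},{"claw":26,"delta_pos":[0,0,0],"turn":0}], force=50)

```text
clock: 15.45
eef_pos: [564.7, 345.5, 21.5]
tcp_rot: [3.141, -0.0, 1.829]
contact_force: [-0.5, 1.1, 3.3]
opening: 0.339
grasp_force: 49.7
```

Run:
```python
from h import *
def seat(c,t=(556.8,-24.0),th=.113):
    a,b,y=SEAT[c]; return t[0]+a*np.cos(th)-b*np.sin(th),t[1]+a*np.sin(th)+b*np.cos(th)
for c in SEAT: print(c,np.round(seat(c),1))
go(*seat("red"),120,.113)
```

```text
red [518.1   6.8]
blue [587.6  14.7]
green [526.  -62.7]
yellow [595.5 -54.8]
at [564.7 345.5  21.5] 1.829 q6 0.29 t 15.4 F [-0.5  1.1  3.3] open 28.9 grip 49.7
 turn 1.716 (15 x 0.12)  shift [-84.5 331.2 -98.5]  /11: [-7.7 30.1 -9. ]
```

Call:
step_arm(motion=[{"claw":26,"delta_pos":[0,0,-15],"turn":0},{"claw":26,"delta_pos":[0,0,-28],"turn":0.12},{"claw":26,"delta_pos":[0,0,-28],"turn":0.12},{"claw":26,"delta_pos":[0,0,-28],"turn":0.12},{"claw":26,"delta_pos":[0,0,0],"turn":0.12},{"claw":26,"delta_pos":[0,0,0],"turn":0.12},{"claw":26,"delta_pos":[0,0,0],"turn":0.12},{"claw":26,"delta_pos":[0,0,0],"turn":0.12}])

```text
clock: 16.12
eef_pos: [564.5, 345.3, 121.4]
tcp_rot: [3.141, -0.0, 0.983]
contact_force: [0.2, -0.8, -1.2]
opening: 0.348
grasp_force: 49.1
```

Call:
step_arm(motion=[{"claw":26,"delta_pos":[0,0,0],"turn":0.12},{"claw":26,"delta_pos":[0,0,0],"turn":0.12},{"claw":26,"delta_pos":[0,0,0],"turn":0.12},{"claw":26,"delta_pos":[0,0,0],"turn":0.12},{"claw":26,"delta_pos":[0,0,0],"turn":0.12},{"claw":26,"delta_pos":[0,0,0],"turn":0.12},{"claw":26,"delta_pos":[0,0,0],"turn":0.12},{"claw":26,"delta_pos":[0,0,0],"turn":0.036}])

```text
clock: 16.78
eef_pos: [564.4, 345.3, 121.1]
tcp_rot: [3.142, -0.0, 0.106]
contact_force: [0.7, -0.8, -0.3]
opening: 0.339
grasp_force: 49.1
```

Call:
step_arm(motion=[{"claw":26,"delta_pos":[-7.7,30.1,0],"turn":0},{"claw":26,"delta_pos":[-7.7,30.1,0],"turn":0},{"claw":26,"delta_pos":[-7.7,30.1,0],"turn":0},{"claw":26,"delta_pos":[-7.7,30.1,0],"turn":0},{"claw":26,"delta_pos":[-7.7,30.1,0],"turn":0},{"claw":26,"delta_pos":[-7.7,30.1,0],"turn":0},{"claw":26,"delta_pos":[-7.7,30.1,0],"turn":0},{"claw":26,"delta_pos":[-7.7,30.1,0],"turn":0}])

```text
clock: 17.45
eef_pos: [530.0, 97.8, 121.1]
tcp_rot: [3.142, -0.0, 0.113]
contact_force: [1.2, 0.7, -1.3]
opening: 0.338
grasp_force: 49.4
```

Call:
step_arm(motion=[{"claw":26,"delta_pos":[-7.7,30.1,0],"turn":0},{"claw":26,"delta_pos":[-7.7,30.1,0],"turn":0},{"claw":26,"delta_pos":[-7.7,30.1,0],"turn":0},{"claw":26,"delta_pos":[0,0,30],"turn":0},{"claw":26,"delta_pos":[0,0,20],"turn":0},{"claw":26,"delta_pos":[0,0,10],"turn":0},{"claw":26,"delta_pos":[0,0,0],"turn":0},{"claw":26,"delta_pos":[0,0,0],"turn":0}])

```text
clock: 18.12
eef_pos: [517.6, 7.1, 60.6]
tcp_rot: [-3.142, 0.001, 0.113]
contact_force: [0.2, 0.4, -0.5]
opening: 0.343
grasp_force: 49.5
```

Run:
```python
from h import *
go(518.1,6.8,33.4,.113)
```

```text
at [517.6   7.1  60.6] 0.113 q6 1.47 t 18.1 F [ 0.2  0.4 -0.5] open 29.3 grip 49.5
 turn 0.000 (1 x 0.12)  shift [ 0.5  0.3 27.2]  /1: [ 0.5  0.3 27.2]
```

Call:
step_arm(motion=[{"claw":26,"delta_pos":[0.5,0.3,8],"turn":0},{"claw":26,"delta_pos":[0,0,6],"turn":0},{"claw":26,"delta_pos":[0,0,3],"turn":0},{"claw":26,"delta_pos":[0,0,3],"turn":0},{"claw":26,"delta_pos":[0,0,2],"turn":0},{"claw":26,"delta_pos":[0,0,0],"turn":0}])

```text
clock: 18.62
eef_pos: [518.0, 6.7, 38.0]
tcp_rot: [-3.142, 0.0, 0.113]
contact_force: [-0.3, -0.6, -2.5]
opening: 0.343
grasp_force: 49.5
```

Going in freely.

Call:
step_arm(motion=[{"claw":26,"delta_pos":[0,0,2],"turn":0},{"claw":26,"delta_pos":[0,0,1.5],"turn":0},{"claw":26,"delta_pos":[0,0,1],"turn":0},{"claw":26,"delta_pos":[0,0,0],"turn":0}])

```text
clock: 18.95
eef_pos: [518.0, 6.6, 33.6]
tcp_rot: [-3.142, 0.0, 0.113]
contact_force: [-0.1, -0.3, -1.3]
opening: 0.343
grasp_force: 49.5
```

Call:
step_arm(motion=[{"claw":50,"delta_pos":[0,0,0],"turn":0},{"claw":50,"delta_pos":[0,0,0],"turn":0},{"claw":50,"delta_pos":[0,0,0],"turn":0},{"claw":50,"delta_pos":[0,0,-10],"turn":0},{"claw":50,"delta_pos":[0,0,-30],"turn":0},{"claw":60,"delta_pos":[0,0,-40],"turn":0},{"claw":85,"delta_pos":[0,0,0],"turn":0}])

```text
clock: 19.53
eef_pos: [521.9, 6.6, 120.3]
tcp_rot: [3.141, -0.009, 0.113]
contact_force: [1.8, 0.5, 0.3]
opening: 0.825
grasp_force: 0.0
```

Run:
```python
from h import *
go(467.5,356,85,0)
s=grab_frame("side")
for b in blobs(s,"green",(280,320,390,410),smin=80,vmin=45): print(b[0],b[1].round(1),cast(s,b[1],8)[0].round(1))
```

```text
at [521.9   6.6 120.3] 0.113 q6 1.47 t 19.5 F [1.8 0.5 0.3] open 70.4 grip 0.0
 turn 0.113 (1 x 0.12)  shift [ -54.4 -349.4   35.3]  /11: [ -4.9 -31.8   3.2]
10 [348.4 381.1] [482.7 355.9   8. ]
39 [355. 388.] [467.4 373.1   8. ]
```

Call:
step_arm(motion=[{"claw":85,"delta_pos":[0,0,0],"turn":-0.124},{"claw":85,"delta_pos":[0,0,0],"turn":-0.124},{"claw":85,"delta_pos":[0,0,0],"turn":-0.124},{"claw":85,"delta_pos":[0,0,0],"turn":-0.124},{"claw":85,"delta_pos":[0,0,0],"turn":-0.124},{"claw":85,"delta_pos":[0,0,0],"turn":-0.124},{"claw":85,"delta_pos":[0,0,0],"turn":-0.124},{"claw":85,"delta_pos":[0,0,0],"turn":-0.124}])

```text
clock: 20.25
eef_pos: [517.6, 6.6, 113.6]
tcp_rot: [-3.141, 0.0, 1.111]
contact_force: [0.4, 0.3, 0.3]
opening: 0.995
grasp_force: 0.0
```

Call:
step_arm(motion=[{"claw":85,"delta_pos":[0,0,0],"turn":-0.124},{"claw":85,"delta_pos":[0,0,0],"turn":-0.124},{"claw":85,"delta_pos":[0,0,0],"turn":-0.124},{"claw":85,"delta_pos":[0,0,0],"turn":-0.124},{"claw":85,"delta_pos":[34.9,-4.1,0],"turn":0},{"claw":85,"delta_pos":[34.9,-4.1,0],"turn":0},{"claw":85,"delta_pos":[34.9,-4.1,0],"turn":0},{"claw":85,"delta_pos":[34.9,-4.1,0],"turn":0}])

```text
clock: 20.92
eef_pos: [496.8, 146.7, 113.6]
tcp_rot: [-3.141, 0.0, 1.6]
contact_force: [0.2, -1.0, -0.1]
opening: 0.997
grasp_force: 0.0
```

Call:
step_arm(motion=[{"claw":85,"delta_pos":[34.9,-4.1,0],"turn":0},{"claw":85,"delta_pos":[34.9,-4.1,0],"turn":0},{"claw":85,"delta_pos":[34.9,-4.1,10],"turn":0},{"claw":85,"delta_pos":[34.9,-4.1,10],"turn":0},{"claw":85,"delta_pos":[34.9,-4.1,10],"turn":0},{"claw":85,"delta_pos":[34.9,-4.1,5],"turn":0},{"claw":85,"delta_pos":[0,0,0],"turn":0},{"claw":85,"delta_pos":[0,0,0],"turn":0}])

```text
clock: 21.58
eef_pos: [465.6, 355.5, 78.0]
tcp_rot: [-3.141, 0.001, 1.604]
contact_force: [1.1, -0.7, 0.8]
opening: 0.996
grasp_force: 0.0
```

Run:
```python
from h import *
go(468.5,354,22,1.606)
s=grab_frame("side")
for b in blobs(s,"green",(280,320,390,410),smin=80,vmin=45): print(b[0],b[1].round(1),cast(s,b[1],8)[0].round(1))
```

```text
at [465.6 355.5  78. ] 1.604 q6 0.62 t 21.6 F [ 1.1 -0.7  0.8] open 85.1 grip 0.0
 turn -0.002 (1 x 0.12)  shift [-1.6  2.8 56. ]  /1: [-1.6  2.8 56. ]
35 [352.9 387.1] [472.2 371.2   8. ]
```

Call:
step_arm(motion=[{"claw":85,"delta_pos":[-1.5,2.8,5],"turn":0},{"claw":85,"delta_pos":[0,0,20],"turn":0},{"claw":85,"delta_pos":[0,0,18],"turn":0},{"claw":80,"delta_pos":[0,0,10],"turn":0},{"claw":55,"delta_pos":[0,0,0],"turn":0},{"claw":45,"delta_pos":[0,0,0],"turn":0},{"claw":38,"delta_pos":[0,0,0],"turn":0},{"claw":33,"delta_pos":[0,0,0],"turn":0}], force=20)

```text
clock: 22.3
eef_pos: [470.2, 353.0, 26.8]
tcp_rot: [3.14, -0.001, 1.6]
contact_force: [0.2, 0.2, 0.1]
opening: 0.392
grasp_force: 0.4
```

Call:
step_arm(motion=[{"claw":30,"delta_pos":[0,0,0],"turn":0},{"claw":26,"delta_pos":[0,0,0],"turn":0},{"claw":26,"delta_pos":[0,0,0],"turn":0},{"claw":26,"delta_pos":[0,0,0],"turn":0}])

```text
clock: 22.63
eef_pos: [470.1, 353.1, 26.7]
tcp_rot: [3.14, -0.001, 1.601]
contact_force: [-0.5, -1.1, 6.8]
opening: 0.348
grasp_force: 20.6
```

Call:
step_arm(motion=[{"claw":62,"delta_pos":[0,0,0],"turn":0},{"claw":62,"delta_pos":[0,0,0],"turn":0},{"claw":62,"delta_pos":[0,0,0],"turn":0},{"claw":62,"delta_pos":[0,0,0],"turn":0.12},{"claw":62,"delta_pos":[0,0,0],"turn":0.12},{"claw":62,"delta_pos":[0,0,0],"turn":0.12},{"claw":62,"delta_pos":[0,0,0],"turn":0.12},{"claw":62,"delta_pos":[0,0,0],"turn":0.12}])

```text
clock: 23.3
eef_pos: [469.4, 352.8, 25.7]
tcp_rot: [-3.142, 0.0, 0.995]
contact_force: [-0.3, -0.2, -0.1]
opening: 0.725
grasp_force: 0.0
```

Call:
step_arm(motion=[{"claw":62,"delta_pos":[0,0,0],"turn":0.12},{"claw":62,"delta_pos":[0,0,0],"turn":0.12},{"claw":62,"delta_pos":[0,0,0],"turn":0.12},{"claw":62,"delta_pos":[0,0,0],"turn":0.12},{"claw":62,"delta_pos":[0,0,0],"turn":0.12},{"claw":62,"delta_pos":[0,0,0],"turn":0.12},{"claw":62,"delta_pos":[0,0,0],"turn":0.12},{"claw":62,"delta_pos":[0,0,4],"turn":0.12}])

```text
clock: 23.97
eef_pos: [469.8, 353.1, 22.2]
tcp_rot: [-3.141, -0.001, 0.035]
contact_force: [-0.2, 0.1, -0.9]
opening: 0.725
grasp_force: 0.0
```

Call:
step_arm(motion=[{"claw":45,"delta_pos":[0,0,0],"turn":0.011},{"claw":38,"delta_pos":[0,0,0],"turn":0},{"claw":34,"delta_pos":[0,0,0],"turn":0},{"claw":30,"delta_pos":[0,0,0],"turn":0},{"claw":26,"delta_pos":[0,0,0],"turn":0},{"claw":26,"delta_pos":[0,0,0],"turn":0},{"claw":26,"delta_pos":[0,0,0],"turn":0},{"claw":26,"delta_pos":[0,0,0],"turn":0}])

```text
clock: 24.63
eef_pos: [469.6, 352.9, 21.9]
tcp_rot: [-3.141, -0.0, 0.03]
contact_force: [0.1, -0.1, 2.0]
opening: 0.35
grasp_force: 20.4
```

Call:
step_arm(motion=[{"claw":26,"delta_pos":[0,0,0],"turn":0},{"claw":26,"delta_pos":[0,0,0],"turn":0},{"claw":26,"delta_pos":[0,0,0],"turn":0}], force=50)

```text
clock: 24.88
eef_pos: [469.7, 352.9, 22.0]
tcp_rot: [-3.141, -0.0, 0.03]
contact_force: [-0.4, 0.3, 4.7]
opening: 0.344
grasp_force: 49.9
```

Run:
```python
from h import *
go(526,-62.7,120,.113+np.pi)
s=grab_frame("side"); cv2.imwrite("pics/g6.png",np.hstack([crop(s,280,215,80,75,5),crop(s,320,335,80,75,5)]))
```

```text
at [469.7 352.9  22. ] 0.03 q6 2.18 t 24.9 F [-0.4  0.3  4.7] open 29.4 grip 49.9
 turn 3.059 (26 x 0.12)  shift [  -9.  -419.3  -98. ]  /13: [ -0.7 -32.3  -7.5]
```

View pics/g6.png

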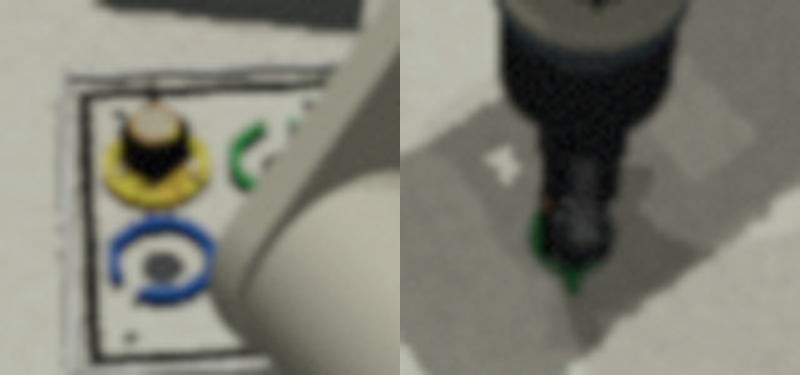

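Call:
step_arm(motion=[{"claw":26,"delta_pos":[0,0,-15],"turn":0},{"claw":26,"delta_pos":[0,0,-28],"turn":-0.124},{"claw":26,"delta_pos":[0,0,-28],"turn":-0.124},{"claw":26,"delta_pos":[0,0,-27],"turn":-0.124},{"claw":26,"delta_pos":[0,0,0],"turn":-0.124},{"claw":26,"delta_pos":[0,0,0],"turn":-0.124},{"claw":26,"delta_pos":[0,0,0],"turn":-0.124},{"claw":26,"delta_pos":[0,0,0],"turn":-0.124}])

```text
clock: 25.6
eef_pos: [469.2, 352.6, 119.6]
tcp_rot: [-3.141, 0.001, 0.904]
contact_force: [-0.3, 0.4, -0.9]
opening: 0.341
grasp_force: 49.3
```

Call:
step_arm(motion=[{"claw":26,"delta_pos":[0,0,0],"turn":-0.124},{"claw":26,"delta_pos":[0,0,0],"turn":-0.124},{"claw":26,"delta_pos":[0,0,0],"turn":-0.124},{"claw":26,"delta_pos":[0,0,0],"turn":-0.124},{"claw":26,"delta_pos":[0,0,0],"turn":-0.124},{"claw":26,"delta_pos":[0,0,0],"turn":-0.124},{"claw":26,"delta_pos":[0,0,0],"turn":-0.124},{"claw":26,"delta_pos":[0,0,0],"turn":-0.124}])

```text
clock: 26.27
eef_pos: [469.2, 352.5, 119.3]
tcp_rot: [-3.141, 0.0, 1.896]
contact_force: [0.8, -1.0, -0.4]
opening: 0.342
grasp_force: 49.3
```

Call:
step_arm(motion=[{"claw":26,"delta_pos":[0,0,0],"turn":-0.124},{"claw":26,"delta_pos":[0,0,0],"turn":-0.124},{"claw":26,"delta_pos":[0,0,0],"turn":-0.124},{"claw":26,"delta_pos":[0,0,0],"turn":-0.124},{"claw":26,"delta_pos":[0,0,0],"turn":-0.124},{"claw":26,"delta_pos":[0,0,0],"turn":-0.124},{"claw":26,"delta_pos":[0,0,0],"turn":-0.124},{"claw":26,"delta_pos":[0,0,0],"turn":-0.124}])

```text
clock: 26.93
eef_pos: [469.2, 352.5, 119.3]
tcp_rot: [-3.141, -0.001, 2.888]
contact_force: [-0.7, -0.6, -0.5]
opening: 0.344
grasp_force: 49.3
```

Call:
step_arm(motion=[{"claw":26,"delta_pos":[0,0,0],"turn":-0.124},{"claw":26,"delta_pos":[0,0,0],"turn":-0.124},{"claw":26,"delta_pos":[0,0,0],"turn":-0.124},{"claw":26,"delta_pos":[-0.7,-32.3,0],"turn":0},{"claw":26,"delta_pos":[-0.7,-32.3,0],"turn":0},{"claw":26,"delta_pos":[-0.7,-32.3,0],"turn":0},{"claw":26,"delta_pos":[-0.7,-32.3,0],"turn":0},{"claw":26,"delta_pos":[-0.7,-32.3,0],"turn":0}])

```text
clock: 27.6
eef_pos: [490.6, 191.2, 119.4]
tcp_rot: [-3.141, -0.001, -3.029]
contact_force: [0.5, -0.2, -0.8]
opening: 0.342
grasp_force: 49.6
```

Call:
step_arm(motion=[{"claw":26,"delta_pos":[-0.7,-32.3,0],"turn":0},{"claw":26,"delta_pos":[-0.7,-32.3,0],"turn":0},{"claw":26,"delta_pos":[-0.7,-32.3,0],"turn":0},{"claw":26,"delta_pos":[-0.7,-32.3,0],"turn":0},{"claw":26,"delta_pos":[-0.7,-32.3,0],"turn":0},{"claw":26,"delta_pos":[-0.7,-32.3,0],"turn":0},{"claw":26,"delta_pos":[-0.7,-32.3,0],"turn":0},{"claw":26,"delta_pos":[0,0,0],"turn":0}])

```text
clock: 28.27
eef_pos: [521.7, -35.8, 119.6]
tcp_rot: [-3.14, 0.0, -3.032]
contact_force: [-0.2, -0.2, -1.1]
opening: 0.341
grasp_force: 49.7
```

Run:
```python
from h import *
go(526,-62.7,34.0,3.255)
```

```text
at [521.7 -35.8 119.6] -3.032 q6 -1.75 t 28.3 F [-0.2 -0.2 -1.1] open 29.1 grip 49.7
 turn -0.004 (1 x 0.12)  shift [ -1.2 -27.2  85.6]  /1: [ -1.2 -27.2  85.6]
```

Call:
step_arm(motion=[{"claw":26,"delta_pos":[-1.2,-27.2,5],"turn":-0.004},{"claw":26,"delta_pos":[0,0,25],"turn":0},{"claw":26,"delta_pos":[0,0,20],"turn":0},{"claw":26,"delta_pos":[0,0,8],"turn":0},{"claw":26,"delta_pos":[0,0,0],"turn":0},{"claw":26,"delta_pos":[0,0,0],"turn":0}])

```text
clock: 28.77
eef_pos: [525.2, -57.9, 61.7]
tcp_rot: [3.141, -0.001, -3.025]
contact_force: [0.4, -1.1, -0.5]
opening: 0.342
grasp_force: 49.8
```

Run:
```python
from h import *
go(526,-62.7,34.0,3.255)
```

```text
at [525.2 -57.9  61.7] -3.025 q6 -1.8 t 28.8 F [ 0.4 -1.1 -0.5] open 29.2 grip 49.8
 turn 0.003 (1 x 0.12)  shift [-0.3 -4.8 27.7]  /1: [-0.3 -4.8 27.7]
```

Call:
step_arm(motion=[{"claw":26,"delta_pos":[-0.3,-4.8,8],"turn":0.003},{"claw":26,"delta_pos":[0,0,5],"turn":0},{"claw":26,"delta_pos":[0,0,3],"turn":0},{"claw":26,"delta_pos":[0,0,3],"turn":0},{"claw":26,"delta_pos":[0,0,2],"turn":0},{"claw":26,"delta_pos":[0,0,0],"turn":0}])

```text
clock: 29.27
eef_pos: [526.2, -63.0, 40.5]
tcp_rot: [3.141, -0.0, -3.028]
contact_force: [0.7, -0.2, -0.4]
opening: 0.343
grasp_force: 49.8
```

Call:
step_arm(motion=[{"claw":26,"delta_pos":[0,0,2],"turn":0},{"claw":26,"delta_pos":[0,0,2],"turn":0},{"claw":26,"delta_pos":[0,0,1.5],"turn":0},{"claw":26,"delta_pos":[0,0,1],"turn":0},{"claw":26,"delta_pos":[0,0,0],"turn":0}])

```text
clock: 29.68
eef_pos: [526.4, -63.0, 34.2]
tcp_rot: [3.142, -0.0, -3.028]
contact_force: [-0.7, -0.3, -0.6]
opening: 0.341
grasp_force: 49.9
```

Call:
step_arm(motion=[{"claw":50,"delta_pos":[0,0,0],"turn":0},{"claw":50,"delta_pos":[0,0,0],"turn":0},{"claw":50,"delta_pos":[0,0,0],"turn":0},{"claw":50,"delta_pos":[0,0,-10],"turn":0},{"claw":50,"delta_pos":[0,0,-30],"turn":0},{"claw":60,"delta_pos":[0,0,-40],"turn":0},{"claw":85,"delta_pos":[0,0,-30],"turn":0},{"claw":85,"delta_pos":[0,0,-30],"turn":0}])

```text
clock: 30.35
eef_pos: [526.4, -63.1, 176.9]
tcp_rot: [-3.141, 0.001, -3.028]
contact_force: [0.5, -0.2, -0.3]
opening: 0.958
grasp_force: 0.0
```

Call:
step_arm(motion=[{"claw":85,"delta_pos":[0,35,0],"turn":0.12},{"claw":85,"delta_pos":[0,35,0],"turn":0.12},{"claw":85,"delta_pos":[0,35,0],"turn":0.12},{"claw":85,"delta_pos":[0,35,0],"turn":0.12},{"claw":85,"delta_pos":[0,35,0],"turn":0.12},{"claw":85,"delta_pos":[0,0,0],"turn":0.12},{"claw":85,"delta_pos":[0,0,0],"turn":0.12}])

```text
clock: 30.93
eef_pos: [548.2, 108.7, 175.2]
tcp_rot: [3.141, 0.001, 2.417]
contact_force: [0.1, -0.3, -1.1]
opening: 0.998
grasp_force: 0.0
```

Run:
```python
from h import *
go(549,-298,120,-.107+np.pi/2)
s=grab_frame("side"); t=grab_frame("top"); cv2.imwrite("pics/g7.png",np.hstack([crop(s,280,215,80,75,5),crop(s,292,150,80,75,5)])); cv2.imwrite("pics/top1.png",t["img"][:,:,::-1])
```

```text
at [548.2 108.7 175.2] 2.417 q6 -0.65 t 30.9 F [ 0.1 -0.3 -1.1] open 85.3 grip 0.0
 turn 0.953 (8 x 0.12)  shift [-404.3   44.2   55.2]  /13: [-31.1   3.4   4.2]
```

View pics/g7.png

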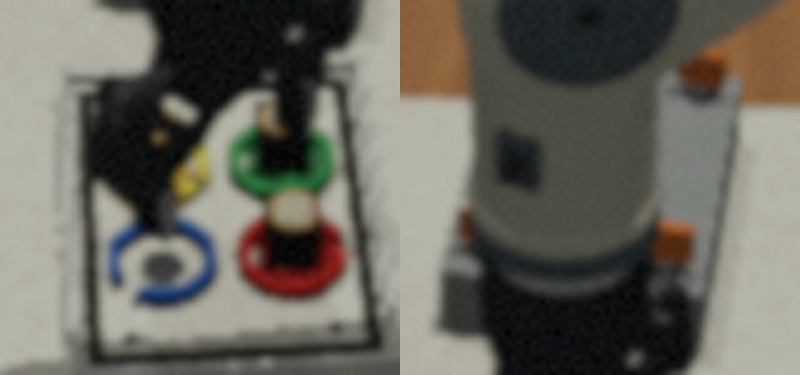

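Call:
step_arm(motion=[{"claw":85,"delta_pos":[0,0,0],"turn":-0.1236},{"claw":85,"delta_pos":[0,0,0],"turn":-0.1236},{"claw":85,"delta_pos":[0,0,0],"turn":-0.1236},{"claw":85,"delta_pos":[0,0,0],"turn":-0.1236},{"claw":85,"delta_pos":[0,0,0],"turn":-0.1236},{"claw":85,"delta_pos":[1.1,-32,0],"turn":0},{"claw":85,"delta_pos":[1.1,-32,0],"turn":0},{"claw":85,"delta_pos":[1.1,-32,0],"turn":0}])

```text
clock: 31.7
eef_pos: [534.1, 10.4, 174.8]
tcp_rot: [-3.142, 0.0, 3.044]
contact_force: [0.9, 0.0, -0.4]
opening: 0.997
grasp_force: 0.0
```

Call:
step_arm(motion=[{"claw":85,"delta_pos":[1.1,-32,0],"turn":0},{"claw":85,"delta_pos":[1.1,-32,0],"turn":0},{"claw":85,"delta_pos":[1.1,-32,0],"turn":0},{"claw":85,"delta_pos":[1.1,-32,0],"turn":0},{"claw":85,"delta_pos":[1.1,-32,10],"turn":0},{"claw":60,"delta_pos":[1.1,-32,20],"turn":0},{"claw":45,"delta_pos":[1.1,-32,30],"turn":0},{"claw":45,"delta_pos":[0,0,0],"turn":0}])

```text
clock: 32.37
eef_pos: [500.7, -212.6, 112.4]
tcp_rot: [3.141, -0.004, 3.039]
contact_force: [-1.7, 0.9, -0.1]
opening: 0.594
grasp_force: 0.0
```

Run:
```python
from h import *
go(503.3,-208.7,66,3.035)
s=grab_frame("side"); print(proj(s,[[503.3,-208.7,76],sense()["eef_pos"]-[0,0,8]])); cv2.imwrite("pics/g8.png",np.hstack([crop(s,280,215,80,75,5),crop(s,305,150,80,75,5)]))
```

```text
at [ 500.7 -212.6  112.4] 3.039 q6 -1.87 t 32.4 F [-1.7  0.9 -0.1] open 50.7 grip 0.0
 turn 0.004 (1 x 0.12)  shift [-2.1  4.2 46.4]  /1: [-2.1  4.2 46.4]
[[345.90458878 196.1584223 ]
 [346.79397611 187.68229926]]
```

View pics/g8.png

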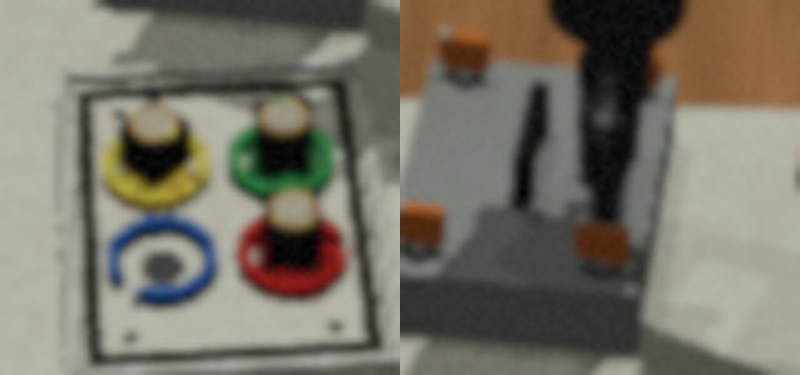

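Call:
step_arm(motion=[{"claw":45,"delta_pos":[-3.2,5,0],"turn":0.004},{"claw":45,"delta_pos":[0,0,15],"turn":0},{"claw":45,"delta_pos":[0,0,15],"turn":0},{"claw":45,"delta_pos":[0,0,12],"turn":0},{"claw":45,"delta_pos":[0,0,3],"turn":0},{"claw":45,"delta_pos":[0,0,0],"turn":0}], force=20)

```text
clock: 32.92
eef_pos: [507.6, -203.3, 70.6]
tcp_rot: [3.141, -0.001, 3.036]
contact_force: [-0.9, 0.1, 0.0]
opening: 0.523
grasp_force: 0.0
```

Call:
step_arm(motion=[{"claw":30,"delta_pos":[0,0,0],"turn":0},{"claw":20,"delta_pos":[0,0,0],"turn":0},{"claw":14,"delta_pos":[0,0,0],"turn":0},{"claw":10,"delta_pos":[0,0,0],"turn":0},{"claw":7,"delta_pos":[0,0,0],"turn":0},{"claw":4,"delta_pos":[0,0,0],"turn":0},{"claw":4,"delta_pos":[0,0,0],"turn":0},{"claw":4,"delta_pos":[0,0,0],"turn":0}])

```text
clock: 33.58
eef_pos: [508.6, -204.7, 71.8]
tcp_rot: [-3.141, 0.002, 3.033]
contact_force: [0.4, -2.8, 6.4]
opening: 0.088
grasp_force: 19.6
```

Call:
step_arm(motion=[{"claw":45,"delta_pos":[0,0,0],"turn":0},{"claw":45,"delta_pos":[0,0,0],"turn":0},{"claw":45,"delta_pos":[0,0,-20],"turn":0},{"claw":50,"delta_pos":[0,0,-25],"turn":0.12},{"claw":50,"delta_pos":[0,0,0],"turn":0.12},{"claw":50,"delta_pos":[0,0,0],"turn":0.12},{"claw":50,"delta_pos":[0,0,0],"turn":0.12},{"claw":50,"delta_pos":[0,0,0],"turn":0.12}])

```text
clock: 34.25
eef_pos: [507.1, -203.9, 115.7]
tcp_rot: [-3.142, -0.001, 2.428]
contact_force: [-0.7, 0.5, 0.1]
opening: 0.582
grasp_force: 0.0
```

Call:
step_arm(motion=[{"claw":50,"delta_pos":[0,0,0],"turn":0.12},{"claw":50,"delta_pos":[0,0,0],"turn":0.12},{"claw":50,"delta_pos":[0,0,0],"turn":0.12},{"claw":50,"delta_pos":[0,0,0],"turn":0.12},{"claw":50,"delta_pos":[0,0,0],"turn":0.12},{"claw":50,"delta_pos":[0,0,0],"turn":0.12},{"claw":50,"delta_pos":[0,0,0],"turn":0.12},{"claw":50,"delta_pos":[0,0,0],"turn":0.12}])

```text
clock: 34.92
eef_pos: [507.0, -203.8, 115.4]
tcp_rot: [-3.14, -0.001, 1.468]
contact_force: [-0.3, -0.1, 0.4]
opening: 0.587
grasp_force: 0.0
```

Run:
```python
from h import *
go(549,-293.4,70,1.464)
s=grab_frame("side"); W=[]
for p in((504,-207),(611,-218)):
    u,v=proj(s,[*p,72])[0].round().astype(int); b=max(blobs(s,"orange",(u-11,v-11,u+11,v+11)),key=lambda q:q[0]); print(b[0],b[1],cast(s,b[1],72)[0])
# handle in side view, dark bar
x0,y0=335,160; pass
```

```text
at [ 507.  -203.8  115.4] 1.468 q6 -0.28 t 34.9 F [-0.3 -0.1  0.4] open 50.2 grip 0.0
 turn 0.004 (1 x 0.12)  shift [-84.6  51.3  45.4]  /3: [-28.2  17.1  15.1]
71 [344.50704225 199.84507042] [ 506.96918476 -196.93050816   72.        ]
64 [308.09375 195.28125] [ 612.94833081 -212.50008729   72.        ]
```

Call:
step_arm(motion=[{"claw":50,"delta_pos":[-28.2,17.1,0],"turn":0.004},{"claw":50,"delta_pos":[-28.2,17.1,0],"turn":0},{"claw":50,"delta_pos":[-28.2,17.1,0],"turn":0},{"claw":50,"delta_pos":[0,0,0],"turn":0},{"claw":50,"delta_pos":[0,0,0],"turn":0}])

```text
clock: 35.38
eef_pos: [550.2, -294.4, 115.3]
tcp_rot: [-3.141, -0.0, 1.471]
contact_force: [-1.1, 0.2, -0.6]
opening: 0.584
grasp_force: 0.0
```

Run:
```python
from h import *
go(549,-293.4,70,1.464)
s=grab_frame("side"); cv2.imwrite("pics/g9.png",crop(s,292,140,100,75,6))
```

```text
at [ 550.2 -294.4  115.3] 1.471 q6 -0.39 t 35.4 F [-1.1  0.2 -0.6] open 49.8 grip 0.0
 turn 0.007 (1 x 0.12)  shift [ 0.9 -1.3 45.3]  /1: [ 0.9 -1.3 45.3]
```

View pics/g9.png

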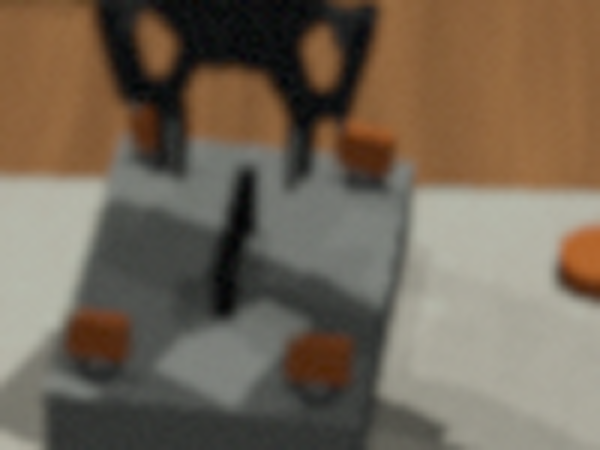

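Call:
step_arm(motion=[{"claw":50,"delta_pos":[0.5,0,12],"turn":0.007},{"claw":50,"delta_pos":[0,0,14],"turn":0},{"claw":50,"delta_pos":[0,0,12],"turn":0},{"claw":50,"delta_pos":[0,0,7],"turn":0},{"claw":40,"delta_pos":[0,0,0],"turn":0},{"claw":30,"delta_pos":[0,0,0],"turn":0},{"claw":20,"delta_pos":[0,0,0],"turn":0},{"claw":15,"delta_pos":[0,0,0],"turn":0}])

```text
clock: 36.1
eef_pos: [550.7, -293.1, 71.5]
tcp_rot: [3.141, 0.0, 1.463]
contact_force: [0.2, 0.9, -0.7]
opening: 0.178
grasp_force: 0.0
```

Call:
step_arm(motion=[{"claw":10,"delta_pos":[0,0,0],"turn":0},{"claw":7,"delta_pos":[0,0,0],"turn":0},{"claw":6,"delta_pos":[0,0,0],"turn":0},{"claw":6,"delta_pos":[0,0,0],"turn":0},{"claw":6,"delta_pos":[0,0,0],"turn":0}])

```text
clock: 36.52
eef_pos: [550.7, -293.1, 71.5]
tcp_rot: [3.141, 0.0, 1.463]
contact_force: [-0.9, 1.4, 5.8]
opening: 0.136
grasp_force: 21.3
```

Call:
step_arm(motion=[{"claw":6,"delta_pos":[0,0,0],"turn":0},{"claw":6,"delta_pos":[0,0,0],"turn":0},{"claw":6,"delta_pos":[0,0,0],"turn":0}], force=90)

```text
clock: 36.77
eef_pos: [550.8, -293.3, 71.7]
tcp_rot: [3.14, 0.0, 1.463]
contact_force: [-1.0, 2.2, 7.8]
opening: 0.115
grasp_force: 89.5
```

Run:
```python
from h import *
go(556.9,-24,170,.113+np.pi/2)
S=sense(); print(S["qpos"],S["wrist_torque"])
```

```text
at [ 550.8 -293.3   71.7] 1.463 q6 -0.38 t 36.8 F [-1.   2.2  7.8] open 9.8 grip 89.5
 turn -0.221 (2 x 0.12)  shift [266.9  36.4 -98.3]  /9: [ 29.7   4.  -10.9]
[-4.91690842e-01  5.44912554e-01  1.75653540e+00  8.39035940e-05
  8.38819820e-01 -3.83796468e-01] [ 0.18619104  0.20840448 -0.14888707]
```

Call:
step_arm(motion=[{"claw":4,"delta_pos":[0,0,-5],"turn":0},{"claw":4,"delta_pos":[0,0,-10],"turn":0},{"claw":4,"delta_pos":[0,0,-20],"turn":0},{"claw":4,"delta_pos":[0,0,-25],"turn":0},{"claw":4,"delta_pos":[0,0,-25],"turn":0},{"claw":4,"delta_pos":[0,0,-15],"turn":0},{"claw":4,"delta_pos":[0,0,0],"turn":0}], force=110)

```text
clock: 37.35
eef_pos: [551.8, -293.9, 174.6]
tcp_rot: [3.137, 0.002, 1.463]
contact_force: [1.0, -0.3, -5.8]
opening: 0.117
grasp_force: 107.9
```

Call:
step_arm(motion=[{"claw":4,"delta_pos":[0,0,0],"turn":-0.074},{"claw":4,"delta_pos":[0,0,0],"turn":-0.074},{"claw":4,"delta_pos":[0,0,0],"turn":-0.073},{"claw":4,"delta_pos":[10,1.3,0],"turn":0},{"claw":4,"delta_pos":[20,2.7,0],"turn":0},{"claw":4,"delta_pos":[25,3.4,0],"turn":0},{"claw":4,"delta_pos":[25,3.4,0],"turn":0},{"claw":4,"delta_pos":[25,3.4,0],"turn":0}])

```text
clock: 38.02
eef_pos: [551.4, -185.3, 169.6]
tcp_rot: [-3.14, -0.001, 1.681]
contact_force: [0.4, -0.2, -6.3]
opening: 0.114
grasp_force: 107.8
```

Call:
step_arm(motion=[{"claw":4,"delta_pos":[25,3.4,0],"turn":0},{"claw":4,"delta_pos":[25,3.4,0],"turn":0},{"claw":4,"delta_pos":[25,3.4,0],"turn":0},{"claw":4,"delta_pos":[25,3.4,0],"turn":0},{"claw":4,"delta_pos":[25,3.4,0],"turn":0},{"claw":4,"delta_pos":[20,2.7,0],"turn":0},{"claw":4,"delta_pos":[12,1.6,0],"turn":0},{"claw":4,"delta_pos":[0,0,0],"turn":0}])

```text
clock: 38.68
eef_pos: [555.2, -26.2, 170.1]
tcp_rot: [-3.14, -0.001, 1.684]
contact_force: [-0.9, -0.1, -6.3]
opening: 0.116
grasp_force: 107.8
```

Run:
```python
from h import *
go(556.8,-24,84.7,.113+np.pi/2)
```

```text
at [555.2 -26.2 170.1] 1.684 q6 -0.16 t 38.7 F [-0.9 -0.1 -6.3] open 9.9 grip 107.8
 turn 0.001 (1 x 0.12)  shift [ 2.   1.8 85.4]  /1: [ 2.   1.8 85.4]
```

Call:
step_arm(motion=[{"claw":4,"delta_pos":[1,0.9,10],"turn":0},{"claw":4,"delta_pos":[0.7,0.6,20],"turn":0},{"claw":4,"delta_pos":[0,0,20],"turn":0},{"claw":4,"delta_pos":[0,0,15],"turn":0},{"claw":4,"delta_pos":[0,0,7],"turn":0},{"claw":4,"delta_pos":[0,0,0],"turn":0},{"claw":4,"delta_pos":[0,0,0],"turn":0}])

```text
clock: 39.27
eef_pos: [557.1, -27.4, 98.5]
tcp_rot: [-3.141, 0.0, 1.683]
contact_force: [-0.4, -0.1, -6.5]
opening: 0.116
grasp_force: 107.8
```

Run:
```python
from h import *
go(556.8,-24,84.7,.113+np.pi/2)
# wing check: side and top casts
s=grab_frame("side"); t=grab_frame("top"); e=sense()["eef_pos"]; z0=e[2]-71.7
for f,n,dz in((s,"side",72),(t,"top",82)):
  for i,(a,b) in enumerate(((-54,84),(54,84),(54,-84),(-54,-84))):
    c,q=np.cos(.113),np.sin(.113); p=[e[0]+a*c-b*q,e[1]+a*q+b*c,z0+dz]; u,v=proj(f,p)[0].round().astype(int); B=blobs(f,"orange",(u-9,v-9,u+9,v+9))
    if B: k=max(B,key=lambda q:q[0]); print(n,i+1,k[0],k[1].round(1),(cast(f,k[1],z0+dz)[0]-p).round(1))
```

```text
at [557.1 -27.4  98.5] 1.683 q6 -0.16 t 39.3 F [-0.4 -0.1 -6.5] open 9.9 grip 107.8
 turn -0.001 (1 x 0.12)  shift [ 3.4  0.1 13.8]  /1: [ 3.4  0.1 13.8]
side 1 100 [347.7 257.2] [-1.3  4.6 -0. ]
side 2 99 [304.9 259.1] [-1.6  4.  -0. ]
top 2 36 [287.  230.5] [-2.8 -3.   0. ]
```

Call:
step_arm(motion=[{"claw":4,"delta_pos":[3.2,0.1,0],"turn":0},{"claw":4,"delta_pos":[0,0,3],"turn":0},{"claw":4,"delta_pos":[0,0,2],"turn":0},{"claw":4,"delta_pos":[0,0,2],"turn":0},{"claw":4,"delta_pos":[0,0,2],"turn":0},{"claw":4,"delta_pos":[0,0,0],"turn":0}])

```text
clock: 39.87
eef_pos: [556.7, -23.6, 89.3]
tcp_rot: [-3.141, -0.0, 1.684]
contact_force: [0.0, 1.0, -6.0]
opening: 0.118
grasp_force: 107.9
```

Call:
step_arm(motion=[{"claw":4,"delta_pos":[0,0,2],"turn":0},{"claw":4,"delta_pos":[0,0,1.5],"turn":0},{"claw":4,"delta_pos":[0,0,1],"turn":0},{"claw":4,"delta_pos":[0,0,0.5],"turn":0},{"claw":4,"delta_pos":[0,0,0],"turn":0}])

```text
clock: 40.28
eef_pos: [556.9, -23.6, 84.6]
tcp_rot: [-3.141, -0.0, 1.684]
contact_force: [0.1, 0.4, -6.1]
opening: 0.114
grasp_force: 107.9
```

Call:
step_arm(motion=[{"claw":4,"delta_pos":[0,0,0.7],"turn":0},{"claw":4,"delta_pos":[0,0,0],"turn":0}])

```text
clock: 40.45
eef_pos: [557.0, -23.6, 84.0]
tcp_rot: [-3.142, 0.0, 1.684]
contact_force: [-0.1, -0.1, -5.6]
opening: 0.113
grasp_force: 107.9
```

Call:
step_arm(motion=[{"claw":4,"delta_pos":[0,0,0.5],"turn":0},{"claw":4,"delta_pos":[0,0,0],"turn":0}])

```text
clock: 40.62
eef_pos: [557.1, -23.6, 83.8]
tcp_rot: [3.141, 0.0, 1.684]
contact_force: [-0.1, -0.1, -2.8]
opening: 0.115
grasp_force: 108.3
```

Call:
step_arm(motion=[{"claw":36,"delta_pos":[0,0,0],"turn":0},{"claw":36,"delta_pos":[0,0,0],"turn":0},{"claw":36,"delta_pos":[0,0,0],"turn":0},{"claw":36,"delta_pos":[0,0,0],"turn":0},{"claw":36,"delta_pos":[0,0,-15],"turn":0},{"claw":36,"delta_pos":[0,0,-25],"turn":0},{"claw":36,"delta_pos":[0,0,-5],"turn":-0.12},{"claw":36,"delta_pos":[0,0,0],"turn":-0.12}], force=30)

```text
clock: 41.28
eef_pos: [558.6, -23.7, 130.9]
tcp_rot: [3.138, 0.002, 1.929]
contact_force: [-0.4, -0.5, -0.5]
opening: 0.422
grasp_force: 0.0
```

Call:
step_arm(motion=[{"claw":36,"delta_pos":[0,0,0],"turn":-0.12},{"claw":36,"delta_pos":[0,0,0],"turn":-0.12},{"claw":36,"delta_pos":[0,0,0],"turn":-0.12},{"claw":36,"delta_pos":[0,0,0],"turn":-0.12},{"claw":36,"delta_pos":[0,0,0],"turn":-0.12},{"claw":36,"delta_pos":[0,0,0],"turn":-0.12},{"claw":36,"delta_pos":[0,0,0],"turn":-0.12},{"claw":36,"delta_pos":[0,0,0],"turn":-0.12}])

```text
clock: 41.95
eef_pos: [557.2, -23.6, 128.8]
tcp_rot: [3.141, 0.0, 2.89]
contact_force: [0.3, -0.1, -0.1]
opening: 0.423
grasp_force: 0.0
```

Call:
step_arm(motion=[{"claw":36,"delta_pos":[0,0,0],"turn":-0.12},{"claw":36,"delta_pos":[0,0,0],"turn":-0.12},{"claw":36,"delta_pos":[0,0,0],"turn":-0.12},{"claw":36,"delta_pos":[18,28,0],"turn":-0.011},{"claw":36,"delta_pos":[18,28,0],"turn":0},{"claw":36,"delta_pos":[18,28,0],"turn":0},{"claw":36,"delta_pos":[0,0,0],"turn":0},{"claw":36,"delta_pos":[0,0,0],"turn":0}])

```text
clock: 42.62
eef_pos: [493.4, 55.0, 128.9]
tcp_rot: [-3.142, 0.0, -3.026]
contact_force: [-0.8, -1.1, 0.6]
opening: 0.422
grasp_force: 0.0
```

Run:
```python
from h import *
go(493.8,53.5,79,3.255)
s=grab_frame("side"); cv2.imwrite("pics/h1.png",crop(s,275,205,100,75,8))
t=grab_frame("top");
for c,n,f,z in((493.8,53.5),"s",s,84.5),((601.1,65.7),"s",s,84.5),((620,-101.3),"s",s,84.5),((601.1,65.7),"t",t,94),((620,-101.3),"t",t,94),((512.7,-113.5),"t",t,94):
    u,v=proj(f,[*c,z])[0].round().astype(int); B=blobs(f,"orange",(u-9,v-9,u+9,v+9))
    if B: k=max(B,key=lambda q:q[0]); print(n,c,k[0],(cast(f,k[1],z)[0][:2]-c).round(1))
```

```text
at [493.4  55.  128.9] -3.026 q6 -1.58 t 42.6 F [-0.8 -1.1  0.6] open 36.1 grip 0.0
 turn 0.002 (1 x 0.12)  shift [-0.2 -1.5 49.9]  /1: [-0.2 -1.5 49.9]
s (493.8, 53.5) 85 [-0.6  6.4]
s (601.1, 65.7) 88 [-1.1  3.1]
s (620, -101.3) 67 [-1.6  5.4]
t (601.1, 65.7) 34 [-0.8 -2.5]
t (620, -101.3) 43 [-3.1 -2.3]
t (512.7, -113.5) 41 [-3.1 -0.6]
```

View pics/h1.png

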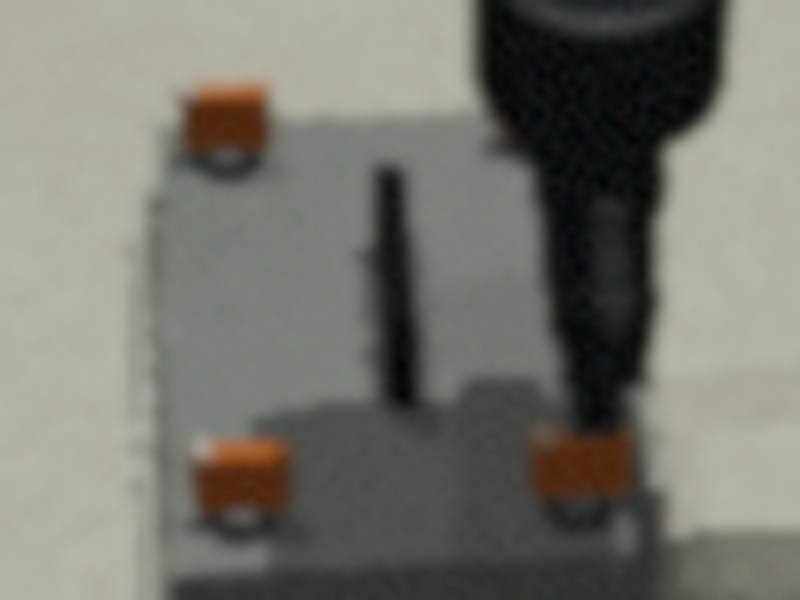

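Call:
step_arm(motion=[{"claw":36,"delta_pos":[0,-1,15],"turn":0},{"claw":36,"delta_pos":[0,0,20],"turn":0},{"claw":36,"delta_pos":[0,0,12],"turn":0},{"claw":36,"delta_pos":[0,0,3],"turn":0},{"claw":25,"delta_pos":[0,0,0],"turn":0},{"claw":15,"delta_pos":[0,0,0],"turn":0},{"claw":10,"delta_pos":[0,0,0],"turn":0},{"claw":7,"delta_pos":[0,0,0],"turn":0}])

```text
clock: 43.38
eef_pos: [495.1, 52.8, 79.4]
tcp_rot: [-3.141, 0.002, -3.029]
contact_force: [0.6, -1.5, -0.5]
opening: 0.09
grasp_force: 24.6
```

Call:
step_arm(motion=[{"claw":4,"delta_pos":[0,0,0],"turn":0},{"claw":4,"delta_pos":[0,0,0],"turn":0},{"claw":4,"delta_pos":[0,0,0],"turn":0},{"claw":4,"delta_pos":[0,0,0],"turn":0}])

```text
clock: 43.72
eef_pos: [495.1, 52.9, 79.4]
tcp_rot: [-3.141, 0.002, -3.028]
contact_force: [1.0, -3.7, 6.9]
opening: 0.084
grasp_force: 32.1
```

Call:
step_arm(motion=[{"claw":4,"delta_pos":[0,0,0],"turn":0.1222},{"claw":4,"delta_pos":[0,0,0],"turn":0.1222},{"claw":4,"delta_pos":[0,0,0],"turn":0.1222},{"claw":4,"delta_pos":[0,0,0],"turn":0.1222},{"claw":4,"delta_pos":[0,0,0],"turn":0.1222},{"claw":4,"delta_pos":[0,0,0],"turn":0.1222},{"claw":4,"delta_pos":[0,0,0],"turn":0.1222},{"claw":4,"delta_pos":[0,0,0],"turn":0.1222}])

```text
clock: 44.38
eef_pos: [494.9, 52.4, 79.4]
tcp_rot: [3.141, 0.002, 2.272]
contact_force: [-0.6, -6.3, 7.8]
opening: 0.085
grasp_force: 32.3
```

Call:
step_arm(motion=[{"claw":4,"delta_pos":[0,0,0],"turn":0.1222},{"claw":4,"delta_pos":[0,0,0],"turn":0},{"claw":4,"delta_pos":[0,0,0],"turn":0}])

```text
clock: 44.63
eef_pos: [494.8, 52.4, 79.4]
tcp_rot: [3.141, 0.002, 2.155]
contact_force: [0.8, -5.4, 8.3]
opening: 0.089
grasp_force: 32.3
```

Call:
step_arm(motion=[{"claw":36,"delta_pos":[0,0,0],"turn":0},{"claw":36,"delta_pos":[0,0,0],"turn":0},{"claw":36,"delta_pos":[0,0,0],"turn":0},{"claw":36,"delta_pos":[0,0,-20],"turn":0},{"claw":36,"delta_pos":[0,0,-30],"turn":0},{"claw":36,"delta_pos":[0,0,0],"turn":0}])

```text
clock: 45.13
eef_pos: [496.6, 53.4, 132.4]
tcp_rot: [3.137, 0.002, 2.155]
contact_force: [2.5, 0.1, 0.2]
opening: 0.423
grasp_force: 0.0
```

Run:
```python
from h import *
go(620,-101.3,79,3.255)
s=grab_frame("side")
for c in((493.8,53.5),(601.1,65.7)):
    u,v=proj(s,[*c,84.5])[0].round().astype(int); B=blobs(s,"orange",(u-12,v-9,u+12,v+9))
    if B: k=max(B,key=lambda q:q[0]); yy,xx=np.nonzero(k[2]); print(c,k[0],np.ptp(xx),np.ptp(yy),(cast(s,k[1],84.5)[0][:2]-c).round(1))
```

```text
at [496.6  53.4 132.4] 2.155 q6 -0.48 t 45.1 F [2.5 0.1 0.2] open 36.1 grip 0.0
 turn -1.100 (10 x 0.12)  shift [-105.1 -167.7   53.4]  /6: [-17.5 -27.9   8.9]
(493.8, 53.5) 70 7 12 [-0.4  5.8]
(601.1, 65.7) 88 10 8 [-1.1  3.1]
```

Call:
step_arm(motion=[{"claw":36,"delta_pos":[0,0,0],"turn":-0.1222},{"claw":36,"delta_pos":[0,0,0],"turn":-0.1222},{"claw":36,"delta_pos":[0,0,0],"turn":-0.1222},{"claw":36,"delta_pos":[0,0,0],"turn":-0.1222},{"claw":36,"delta_pos":[0,0,0],"turn":-0.1222},{"claw":36,"delta_pos":[0,0,0],"turn":-0.1222},{"claw":36,"delta_pos":[0,0,0],"turn":-0.1222},{"claw":36,"delta_pos":[0,0,0],"turn":-0.1222}])

```text
clock: 45.85
eef_pos: [493.6, 53.1, 127.7]
tcp_rot: [-3.142, -0.001, 3.139]
contact_force: [0.4, -0.4, 0.1]
opening: 0.422
grasp_force: 0.0
```

Call:
step_arm(motion=[{"claw":36,"delta_pos":[0,0,0],"turn":-0.1222},{"claw":36,"delta_pos":[-21,-33.5,0],"turn":0},{"claw":36,"delta_pos":[-21,-33.5,0],"turn":0},{"claw":36,"delta_pos":[-21,-33.5,0],"turn":0},{"claw":36,"delta_pos":[-21,-33.5,0],"turn":0},{"claw":36,"delta_pos":[-21,-33.5,0],"turn":0},{"claw":36,"delta_pos":[0,0,0],"turn":0},{"claw":36,"delta_pos":[0,0,0],"turn":0}])

```text
clock: 46.52
eef_pos: [617.9, -103.1, 127.2]
tcp_rot: [3.141, -0.001, -3.031]
contact_force: [-0.5, 0.3, 0.5]
opening: 0.421
grasp_force: 0.0
```

Run:
```python
from h import *
go(619.5,-101.8,79,3.255)
```

```text
at [ 617.9 -103.1  127.2] -3.031 q6 -1.85 t 46.5 F [-0.5  0.3  0.5] open 36.0 grip 0.0
 turn -0.002 (1 x 0.12)  shift [-1.7  1.1 48.2]  /1: [-1.7  1.1 48.2]
```

Call:
step_arm(motion=[{"claw":36,"delta_pos":[-1,0.5,15],"turn":-0.002},{"claw":36,"delta_pos":[0,0,20],"turn":0},{"claw":36,"delta_pos":[0,0,10],"turn":0},{"claw":36,"delta_pos":[0,0,3],"turn":0},{"claw":25,"delta_pos":[0,0,0],"turn":0},{"claw":15,"delta_pos":[0,0,0],"turn":0},{"claw":10,"delta_pos":[0,0,0],"turn":0},{"claw":7,"delta_pos":[0,0,0],"turn":0}])

```text
clock: 47.18
eef_pos: [619.1, -100.9, 81.6]
tcp_rot: [-3.141, 0.002, -3.026]
contact_force: [0.1, 0.2, -0.0]
opening: 0.087
grasp_force: 23.7
```

Call:
step_arm(motion=[{"claw":4,"delta_pos":[0,0,0],"turn":0},{"claw":4,"delta_pos":[0,0,0],"turn":0},{"claw":4,"delta_pos":[0,0,0],"turn":0},{"claw":4,"delta_pos":[0,0,0],"turn":0}])

```text
clock: 47.52
eef_pos: [619.1, -101.0, 81.6]
tcp_rot: [-3.141, 0.001, -3.026]
contact_force: [-0.3, 0.9, 6.1]
opening: 0.09
grasp_force: 32.6
```

Call:
step_arm(motion=[{"claw":4,"delta_pos":[0,0,0],"turn":0.1222},{"claw":4,"delta_pos":[0,0,0],"turn":0.1222},{"claw":4,"delta_pos":[0,0,0],"turn":0.1222},{"claw":4,"delta_pos":[0,0,0],"turn":0.1222},{"claw":4,"delta_pos":[0,0,0],"turn":0.1222},{"claw":4,"delta_pos":[0,0,0],"turn":0.1222},{"claw":4,"delta_pos":[0,0,0],"turn":0.1222},{"claw":4,"delta_pos":[0,0,0],"turn":0.1222}])

```text
clock: 48.18
eef_pos: [619.3, -100.3, 81.6]
tcp_rot: [3.14, 0.001, 2.273]
contact_force: [0.5, 4.0, 5.5]
opening: 0.085
grasp_force: 32.5
```

Call:
step_arm(motion=[{"claw":4,"delta_pos":[0,0,0],"turn":0.1222},{"claw":4,"delta_pos":[0,0,0],"turn":0},{"claw":4,"delta_pos":[0,0,0],"turn":0}])

```text
clock: 48.43
eef_pos: [619.4, -100.3, 81.6]
tcp_rot: [3.139, 0.0, 2.156]
contact_force: [1.5, 3.7, 5.0]
opening: 0.085
grasp_force: 32.5
```

Call:
step_arm(motion=[{"claw":36,"delta_pos":[0,0,0],"turn":0},{"claw":36,"delta_pos":[0,0,0],"turn":0},{"claw":36,"delta_pos":[0,0,0],"turn":0},{"claw":36,"delta_pos":[0,0,-20],"turn":0},{"claw":36,"delta_pos":[0,0,-28],"turn":0},{"claw":36,"delta_pos":[0,0,0],"turn":0},{"claw":36,"delta_pos":[0,0,0],"turn":-0.1222},{"claw":36,"delta_pos":[0,0,0],"turn":-0.1222}])

```text
clock: 49.1
eef_pos: [618.6, -101.2, 129.0]
tcp_rot: [3.141, 0.001, 2.407]
contact_force: [-1.3, 0.5, 0.1]
opening: 0.42
grasp_force: 0.0
```

Call:
step_arm(motion=[{"claw":36,"delta_pos":[0,0,0],"turn":-0.1222},{"claw":36,"delta_pos":[0,0,0],"turn":-0.1222},{"claw":36,"delta_pos":[0,0,0],"turn":-0.1222},{"claw":36,"delta_pos":[0,0,0],"turn":-0.1222},{"claw":36,"delta_pos":[0,0,0],"turn":-0.1222},{"claw":36,"delta_pos":[0,0,0],"turn":-0.1222},{"claw":36,"delta_pos":[0,0,0],"turn":-0.1222},{"claw":36,"delta_pos":[0,33.6,0],"turn":0}])

```text
clock: 49.77
eef_pos: [615.4, -71.3, 128.5]
tcp_rot: [-3.14, 0.001, -3.019]
contact_force: [0.2, 0.0, 0.0]
opening: 0.422
grasp_force: 0.0
```

Call:
step_arm(motion=[{"claw":36,"delta_pos":[0,33.6,0],"turn":0},{"claw":36,"delta_pos":[0,33.6,0],"turn":0},{"claw":36,"delta_pos":[0,33.6,0],"turn":0},{"claw":36,"delta_pos":[0,33.6,0],"turn":0},{"claw":36,"delta_pos":[0,0,0],"turn":0},{"claw":36,"delta_pos":[0,0,0],"turn":0}])

```text
clock: 50.27
eef_pos: [598.8, 67.4, 128.4]
tcp_rot: [-3.141, -0.0, -3.023]
contact_force: [0.4, -0.0, -0.7]
opening: 0.421
grasp_force: 0.0
```

Run:
```python
from h import *
go(600.8,65.5,79,3.255)
```

```text
at [598.8  67.4 128.4] -3.023 q6 -1.58 t 50.3 F [ 0.4 -0.  -0.7] open 36.0 grip 0.0
 turn 0.005 (1 x 0.12)  shift [-1.8 -2.1 49.4]  /1: [-1.8 -2.1 49.4]
```

Wing 2: grip, turn 1.1.

Call:
step_arm(motion=[{"claw":36,"delta_pos":[-1,-1.5,15],"turn":0.005},{"claw":36,"delta_pos":[0,0,20],"turn":0},{"claw":36,"delta_pos":[0,0,10],"turn":0},{"claw":36,"delta_pos":[0,0,3],"turn":0},{"claw":25,"delta_pos":[0,0,0],"turn":0},{"claw":15,"delta_pos":[0,0,0],"turn":0},{"claw":10,"delta_pos":[0,0,0],"turn":0},{"claw":7,"delta_pos":[0,0,0],"turn":0}])

```text
clock: 50.93
eef_pos: [600.9, 64.5, 81.5]
tcp_rot: [-3.142, 0.001, -3.031]
contact_force: [0.3, -0.8, -0.3]
opening: 0.087
grasp_force: 23.7
```

Call:
step_arm(motion=[{"claw":4,"delta_pos":[0,0,0],"turn":0},{"claw":4,"delta_pos":[0,0,0],"turn":0},{"claw":4,"delta_pos":[0,0,0],"turn":0},{"claw":4,"delta_pos":[0,0,0],"turn":0}])

```text
clock: 51.27
eef_pos: [600.9, 64.5, 81.5]
tcp_rot: [-3.141, 0.001, -3.031]
contact_force: [-1.2, -2.1, 6.6]
opening: 0.082
grasp_force: 32.6
```

Call:
step_arm(motion=[{"claw":4,"delta_pos":[0,0,0],"turn":0.1222},{"claw":4,"delta_pos":[0,0,0],"turn":0.1222},{"claw":4,"delta_pos":[0,0,0],"turn":0.1222},{"claw":4,"delta_pos":[0,0,0],"turn":0.1222},{"claw":4,"delta_pos":[0,0,0],"turn":0.1222},{"claw":4,"delta_pos":[0,0,0],"turn":0.1222},{"claw":4,"delta_pos":[0,0,0],"turn":0.1222},{"claw":4,"delta_pos":[0,0,0],"turn":0.1222}])

```text
clock: 51.93
eef_pos: [601.1, 64.9, 81.5]
tcp_rot: [3.14, 0.001, 2.269]
contact_force: [0.7, 2.0, 5.0]
opening: 0.087
grasp_force: 32.5
```

Call:
step_arm(motion=[{"claw":4,"delta_pos":[0,0,0],"turn":0.1222},{"claw":4,"delta_pos":[0,0,0],"turn":0},{"claw":4,"delta_pos":[0,0,0],"turn":0}])

```text
clock: 52.18
eef_pos: [601.2, 65.0, 81.5]
tcp_rot: [3.14, 0.001, 2.151]
contact_force: [-0.1, 0.8, 5.2]
opening: 0.083
grasp_force: 32.5
```

Call:
step_arm(motion=[{"claw":36,"delta_pos":[0,0,0],"turn":0},{"claw":36,"delta_pos":[0,0,0],"turn":0},{"claw":36,"delta_pos":[0,0,0],"turn":0},{"claw":36,"delta_pos":[0,0,-20],"turn":0},{"claw":36,"delta_pos":[0,0,-28],"turn":0},{"claw":36,"delta_pos":[0,0,0],"turn":0},{"claw":36,"delta_pos":[0,0,0],"turn":-0.1222},{"claw":36,"delta_pos":[0,0,0],"turn":-0.1222}])

```text
clock: 52.85
eef_pos: [600.4, 64.5, 129.0]
tcp_rot: [3.141, 0.001, 2.402]
contact_force: [-0.1, 1.1, 0.6]
opening: 0.419
grasp_force: 0.0
```

Call:
step_arm(motion=[{"claw":36,"delta_pos":[0,0,0],"turn":-0.1222},{"claw":36,"delta_pos":[0,0,0],"turn":-0.1222},{"claw":36,"delta_pos":[0,0,0],"turn":-0.1222},{"claw":36,"delta_pos":[0,0,0],"turn":-0.1222},{"claw":36,"delta_pos":[0,0,0],"turn":-0.1222},{"claw":36,"delta_pos":[0,0,0],"turn":-0.1222},{"claw":36,"delta_pos":[0,0,0],"turn":-0.1222},{"claw":36,"delta_pos":[18,-28,0],"turn":0}])

```text
clock: 53.52
eef_pos: [587.8, 37.6, 128.7]
tcp_rot: [3.141, 0.003, -3.021]
contact_force: [0.3, -0.5, 0.0]
opening: 0.422
grasp_force: 0.0
```

Call:
step_arm(motion=[{"claw":36,"delta_pos":[18,-28,0],"turn":0},{"claw":36,"delta_pos":[18,-28,0],"turn":0},{"claw":36,"delta_pos":[18,-28,0],"turn":0},{"claw":36,"delta_pos":[18,-28,0],"turn":0},{"claw":36,"delta_pos":[18,-28,0],"turn":0},{"claw":36,"delta_pos":[0,0,0],"turn":0},{"claw":36,"delta_pos":[0,0,0],"turn":0}])

```text
clock: 54.1
eef_pos: [510.7, -115.6, 128.5]
tcp_rot: [3.141, -0.0, -3.034]
contact_force: [0.4, 0.6, -0.6]
opening: 0.421
grasp_force: 0.0
```

Run:
```python
from h import *
go(512.7,-113.5,79,3.255)
```

```text
at [ 510.7 -115.6  128.5] -3.034 q6 -1.9 t 54.1 F [ 0.4  0.6 -0.6] open 35.9 grip 0.0
 turn -0.006 (1 x 0.12)  shift [-2.2  1.9 49.5]  /1: [-2.2  1.9 49.5]
```

Wing 4: grip, turn, release, lift.

Call:
step_arm(motion=[{"claw":36,"delta_pos":[-1,1.2,15],"turn":-0.006},{"claw":36,"delta_pos":[0,0,20],"turn":0},{"claw":36,"delta_pos":[0,0,10],"turn":0},{"claw":36,"delta_pos":[0,0,3],"turn":0},{"claw":25,"delta_pos":[0,0,0],"turn":0},{"claw":15,"delta_pos":[0,0,0],"turn":0},{"claw":10,"delta_pos":[0,0,0],"turn":0},{"claw":7,"delta_pos":[0,0,0],"turn":0}])

```text
clock: 54.77
eef_pos: [512.7, -112.9, 81.2]
tcp_rot: [-3.142, 0.001, -3.025]
contact_force: [-0.0, 1.0, -1.1]
opening: 0.089
grasp_force: 23.7
```

Call:
step_arm(motion=[{"claw":4,"delta_pos":[0,0,0],"turn":0},{"claw":4,"delta_pos":[0,0,0],"turn":0},{"claw":4,"delta_pos":[0,0,0],"turn":0},{"claw":4,"delta_pos":[0,0,0],"turn":0}])

```text
clock: 55.1
eef_pos: [512.8, -112.9, 81.2]
tcp_rot: [3.142, 0.001, -3.025]
contact_force: [-1.2, 3.5, 6.6]
opening: 0.085
grasp_force: 32.8
```

Call:
step_arm(motion=[{"claw":4,"delta_pos":[0,0,0],"turn":0.1222},{"claw":4,"delta_pos":[0,0,0],"turn":0.1222},{"claw":4,"delta_pos":[0,0,0],"turn":0.1222},{"claw":4,"delta_pos":[0,0,0],"turn":0.1222},{"claw":4,"delta_pos":[0,0,0],"turn":0.1222},{"claw":4,"delta_pos":[0,0,0],"turn":0.1222},{"claw":4,"delta_pos":[0,0,0],"turn":0.1222},{"claw":4,"delta_pos":[0,0,0],"turn":0.1222}])

```text
clock: 55.77
eef_pos: [512.7, -113.0, 81.2]
tcp_rot: [3.141, 0.001, 2.274]
contact_force: [-0.6, 2.7, 6.1]
opening: 0.081
grasp_force: 32.7
```

Call:
step_arm(motion=[{"claw":4,"delta_pos":[0,0,0],"turn":0.1222},{"claw":4,"delta_pos":[0,0,0],"turn":0},{"claw":4,"delta_pos":[0,0,0],"turn":0}])

```text
clock: 56.02
eef_pos: [512.7, -113.0, 81.2]
tcp_rot: [3.141, 0.001, 2.157]
contact_force: [-0.2, 2.7, 5.8]
opening: 0.092
grasp_force: 32.8
```

Call:
step_arm(motion=[{"claw":36,"delta_pos":[0,0,0],"turn":0},{"claw":36,"delta_pos":[0,0,0],"turn":0},{"claw":36,"delta_pos":[0,0,0],"turn":0},{"claw":36,"delta_pos":[0,0,-20],"turn":0},{"claw":36,"delta_pos":[0,0,-28],"turn":0},{"claw":36,"delta_pos":[0,0,0],"turn":0}])

```text
clock: 56.52
eef_pos: [514.7, -113.7, 132.3]
tcp_rot: [3.138, 0.004, 2.158]
contact_force: [2.7, -0.8, 0.3]
opening: 0.42
grasp_force: 0.0
```

Run:
```python
from h import *
go(494.5,52.8,130,2.155)
```

```text
at [ 514.7 -113.7  132.3] 2.158 q6 -0.81 t 56.5 F [ 2.7 -0.8  0.3] open 35.9 grip 0.0
 turn 0.003 (1 x 0.12)  shift [150.   75.    2.3]  /6: [25.  12.5  0.4]
```

Call:
step_arm(motion=[{"claw":36,"delta_pos":[30,15,0],"turn":0},{"claw":36,"delta_pos":[30,15,0],"turn":0},{"claw":36,"delta_pos":[30,15,0],"turn":0},{"claw":36,"delta_pos":[30,15,0],"turn":0},{"claw":36,"delta_pos":[30,15,0],"turn":0},{"claw":36,"delta_pos":[0,0,0],"turn":0},{"claw":36,"delta_pos":[0,0,0],"turn":0}])

```text
clock: 57.1
eef_pos: [491.3, 54.7, 128.3]
tcp_rot: [-3.141, 0.0, 2.161]
contact_force: [-0.9, -0.1, 0.2]
opening: 0.423
grasp_force: 0.0
```

Run:
```python
from h import *
go(494.5,52.8,80,2.155)
```

```text
at [491.3  54.7 128.3] 2.161 q6 -0.48 t 57.1 F [-0.9 -0.1  0.2] open 36.1 grip 0.0
 turn 0.006 (1 x 0.12)  shift [-3.4  1.6 48.3]  /1: [-3.4  1.6 48.3]
```

Call:
step_arm(motion=[{"claw":36,"delta_pos":[-2.6,0.8,15],"turn":0.003},{"claw":36,"delta_pos":[0,0,20],"turn":0},{"claw":36,"delta_pos":[0,0,10],"turn":0},{"claw":36,"delta_pos":[0,0,3],"turn":0},{"claw":25,"delta_pos":[0,0,0],"turn":0},{"claw":15,"delta_pos":[0,0,0],"turn":0},{"claw":10,"delta_pos":[0,0,0],"turn":0},{"claw":7,"delta_pos":[0,0,0],"turn":0}])

```text
clock: 57.77
eef_pos: [494.5, 51.6, 81.4]
tcp_rot: [3.14, 0.001, 2.155]
contact_force: [2.0, -1.2, -0.4]
opening: 0.087
grasp_force: 23.6
```

Call:
step_arm(motion=[{"claw":4,"delta_pos":[0,0,0],"turn":0},{"claw":4,"delta_pos":[0,0,0],"turn":0},{"claw":4,"delta_pos":[0,0,0],"turn":0},{"claw":4,"delta_pos":[0,0,0],"turn":0}])

```text
clock: 58.1
eef_pos: [494.5, 51.6, 81.4]
tcp_rot: [3.14, 0.001, 2.155]
contact_force: [0.2, -1.9, 7.5]
opening: 0.089
grasp_force: 32.8
```

Call:
step_arm(motion=[{"claw":4,"delta_pos":[0,0,0],"turn":0.1222},{"claw":4,"delta_pos":[0,0,0],"turn":0.1222},{"claw":4,"delta_pos":[0,0,0],"turn":0.1222},{"claw":4,"delta_pos":[0,0,0],"turn":0.1222},{"claw":4,"delta_pos":[0,0,0],"turn":0.1222},{"claw":4,"delta_pos":[0,0,0],"turn":0.1222},{"claw":4,"delta_pos":[0,0,0],"turn":0.1222},{"claw":4,"delta_pos":[0,0,0],"turn":0.1222}])

```text
clock: 58.77
eef_pos: [492.5, 51.4, 81.3]
tcp_rot: [-3.14, 0.001, 1.172]
contact_force: [-7.5, -2.1, 16.0]
opening: 0.083
grasp_force: 34.2
```

Call:
step_arm(motion=[{"claw":4,"delta_pos":[0,0,0],"turn":0.1},{"claw":4,"delta_pos":[0,0,0],"turn":0.04},{"claw":4,"delta_pos":[0,0,0],"turn":0.04},{"claw":4,"delta_pos":[0,0,0],"turn":0},{"claw":4,"delta_pos":[0,0,0],"turn":0}])

```text
clock: 59.18
eef_pos: [494.0, 51.9, 81.4]
tcp_rot: [3.141, -0.001, 0.998]
contact_force: [-0.5, 1.0, 9.0]
opening: 0.085
grasp_force: 35.3
```

Run:
```python
from h import *
go(494.5,52.8,80,2.155)
S=sense();print(S["wrist_torque"],S["joint_efforts"][5])
```

```text
at [494.   51.9  81.4] 0.998 q6 0.67 t 59.2 F [-0.5  1.   9. ] open 7.3 grip 35.3
 turn -1.157 (10 x 0.12)  shift [0.5 0.9 1.4]  /1: [0.5 0.9 1.4]
[0.08331004 0.20659416 0.42478146] 0.6257337145507336
```

Call:
step_arm(motion=[{"claw":36,"delta_pos":[0,0,0],"turn":0},{"claw":36,"delta_pos":[0,0,0],"turn":0},{"claw":36,"delta_pos":[0,0,0],"turn":0},{"claw":36,"delta_pos":[0,0,-20],"turn":0},{"claw":36,"delta_pos":[0,0,-28],"turn":0},{"claw":36,"delta_pos":[0,0,0],"turn":-0.1157},{"claw":36,"delta_pos":[0,0,0],"turn":-0.1157},{"claw":36,"delta_pos":[0,0,0],"turn":-0.1157}])

```text
clock: 59.85
eef_pos: [493.9, 51.7, 129.0]
tcp_rot: [3.141, -0.0, 1.35]
contact_force: [-0.2, -0.1, -0.3]
opening: 0.422
grasp_force: 0.0
```

Call:
step_arm(motion=[{"claw":36,"delta_pos":[0,0,0],"turn":-0.1157},{"claw":36,"delta_pos":[0,0,0],"turn":-0.1157},{"claw":36,"delta_pos":[0,0,0],"turn":-0.1157},{"claw":36,"delta_pos":[0,0,0],"turn":-0.1157},{"claw":36,"delta_pos":[0,0,0],"turn":-0.1157},{"claw":36,"delta_pos":[0,0,0],"turn":-0.1157},{"claw":36,"delta_pos":[0,0,0],"turn":-0.1157},{"claw":36,"delta_pos":[-32.7,3.3,0],"turn":0}])

```text
clock: 60.52
eef_pos: [511.3, 28.4, 127.9]
tcp_rot: [-3.139, -0.003, 2.164]
contact_force: [0.5, 0.5, 0.6]
opening: 0.422
grasp_force: 0.0
```

Call:
step_arm(motion=[{"claw":36,"delta_pos":[-32.7,3.3,0],"turn":0},{"claw":36,"delta_pos":[-32.7,3.3,0],"turn":0},{"claw":36,"delta_pos":[-32.7,3.3,0],"turn":0},{"claw":36,"delta_pos":[-32.7,3.3,0],"turn":0},{"claw":36,"delta_pos":[-32.7,3.3,0],"turn":0},{"claw":36,"delta_pos":[0,0,0],"turn":0},{"claw":36,"delta_pos":[0,0,0],"turn":0}])

```text
clock: 61.1
eef_pos: [618.7, -102.3, 128.0]
tcp_rot: [-3.141, -0.0, 2.152]
contact_force: [-0.4, 0.5, -0.2]
opening: 0.423
grasp_force: 0.0
```

Run:
```python
from h import *
go(619.3,-100.7,80,2.155)
```

```text
at [ 618.7 -102.3  128. ] 2.152 q6 -0.75 t 61.1 F [-0.4  0.5 -0.2] open 36.2 grip 0.0
 turn -0.003 (1 x 0.12)  shift [ 1.   1.4 48. ]  /1: [ 1.   1.4 48. ]
```

Call:
step_arm(motion=[{"claw":36,"delta_pos":[1.2,0.5,15],"turn":-0.003},{"claw":36,"delta_pos":[0,0,20],"turn":0},{"claw":36,"delta_pos":[0,0,10],"turn":0},{"claw":36,"delta_pos":[0,0,3],"turn":0},{"claw":25,"delta_pos":[0,0,0],"turn":0},{"claw":15,"delta_pos":[0,0,0],"turn":0},{"claw":10,"delta_pos":[0,0,0],"turn":0},{"claw":7,"delta_pos":[0,0,0],"turn":0}])

```text
clock: 61.77
eef_pos: [618.2, -99.8, 81.4]
tcp_rot: [3.141, 0.0, 2.158]
contact_force: [-1.7, -0.7, 2.7]
opening: 0.09
grasp_force: 23.8
```

Call:
step_arm(motion=[{"claw":4,"delta_pos":[0,0,0],"turn":0},{"claw":4,"delta_pos":[0,0,0],"turn":0},{"claw":4,"delta_pos":[0,0,0],"turn":0},{"claw":4,"delta_pos":[0,0,0],"turn":0}])

```text
clock: 62.1
eef_pos: [618.2, -99.8, 81.4]
tcp_rot: [3.141, 0.0, 2.157]
contact_force: [-2.8, 2.4, 5.3]
opening: 0.085
grasp_force: 32.5
```

Call:
step_arm(motion=[{"claw":4,"delta_pos":[0,0,0],"turn":0.1222},{"claw":4,"delta_pos":[0,0,0],"turn":0.1222},{"claw":4,"delta_pos":[0,0,0],"turn":0.1222},{"claw":4,"delta_pos":[0,0,0],"turn":0.1222},{"claw":4,"delta_pos":[0,0,0],"turn":0.1222},{"claw":4,"delta_pos":[0,0,0],"turn":0.1222},{"claw":4,"delta_pos":[0,0,0],"turn":0.1222},{"claw":4,"delta_pos":[0,0,0],"turn":0.1222}])

```text
clock: 62.77
eef_pos: [619.8, -100.2, 81.4]
tcp_rot: [3.138, -0.001, 1.174]
contact_force: [1.7, -1.0, 0.1]
opening: 0.085
grasp_force: 31.6
```

Call:
step_arm(motion=[{"claw":4,"delta_pos":[0,0,0],"turn":0.1},{"claw":4,"delta_pos":[0,0,0],"turn":0.04},{"claw":4,"delta_pos":[0,0,0],"turn":0.04},{"claw":4,"delta_pos":[0,0,0],"turn":0},{"claw":4,"delta_pos":[0,0,0],"turn":0}])

```text
clock: 63.18
eef_pos: [619.4, -100.4, 81.4]
tcp_rot: [3.139, -0.001, 1.002]
contact_force: [2.5, -4.4, 3.3]
opening: 0.087
grasp_force: 33.5
```

Run:
```python
from h import *
go(619.3,-100.7,80,2.155)
S=sense();print(S["wrist_torque"])
```

```text
at [ 619.4 -100.4   81.4] 1.002 q6 0.41 t 63.2 F [ 2.5 -4.4  3.3] open 7.4 grip 33.5
 turn -1.153 (10 x 0.12)  shift [-0.2 -0.2  1.4]  /1: [-0.2 -0.2  1.4]
[-0.57275156 -0.28839176  0.46867589]
```

Call:
step_arm(motion=[{"claw":36,"delta_pos":[0,0,0],"turn":0},{"claw":36,"delta_pos":[0,0,0],"turn":0},{"claw":36,"delta_pos":[0,0,0],"turn":0},{"claw":36,"delta_pos":[0,0,-20],"turn":0},{"claw":36,"delta_pos":[0,0,-28],"turn":0},{"claw":36,"delta_pos":[0,0,0],"turn":-0.1153},{"claw":36,"delta_pos":[0,0,0],"turn":-0.1153},{"claw":36,"delta_pos":[0,0,0],"turn":-0.1153}])

```text
clock: 63.85
eef_pos: [618.1, -99.7, 129.0]
tcp_rot: [3.141, -0.0, 1.352]
contact_force: [0.5, 0.1, -0.2]
opening: 0.421
grasp_force: 0.0
```

Call:
step_arm(motion=[{"claw":36,"delta_pos":[0,0,0],"turn":-0.1153},{"claw":36,"delta_pos":[0,0,0],"turn":-0.1153},{"claw":36,"delta_pos":[0,0,0],"turn":-0.1153},{"claw":36,"delta_pos":[0,0,0],"turn":-0.1153},{"claw":36,"delta_pos":[0,0,0],"turn":-0.1153},{"claw":36,"delta_pos":[0,0,0],"turn":-0.1153},{"claw":36,"delta_pos":[0,0,0],"turn":-0.1153},{"claw":36,"delta_pos":[29.6,15.2,0],"turn":0}])

```text
clock: 64.52
eef_pos: [615.1, -70.1, 128.4]
tcp_rot: [-3.141, 0.001, 2.16]
contact_force: [-0.1, -0.2, -0.9]
opening: 0.425
grasp_force: 0.0
```

Call:
step_arm(motion=[{"claw":36,"delta_pos":[29.6,15.2,0],"turn":0},{"claw":36,"delta_pos":[29.6,15.2,0],"turn":0},{"claw":36,"delta_pos":[29.6,15.2,0],"turn":0},{"claw":36,"delta_pos":[29.6,15.2,0],"turn":0},{"claw":36,"delta_pos":[0,0,0],"turn":0},{"claw":36,"delta_pos":[0,0,0],"turn":0}])

```text
clock: 65.02
eef_pos: [599.7, 67.3, 128.4]
tcp_rot: [-3.141, -0.001, 2.156]
contact_force: [-0.6, -0.7, 0.4]
opening: 0.422
grasp_force: 0.0
```

Run:
```python
from h import *
go(601,64.8,80,2.155)
```

```text
at [599.7  67.3 128.4] 2.156 q6 -0.48 t 65.0 F [-0.6 -0.7  0.4] open 36.0 grip 0.0
 turn 0.001 (1 x 0.12)  shift [-2.8 -0.2 48.4]  /1: [-2.8 -0.2 48.4]
```

Call:
step_arm(motion=[{"claw":36,"delta_pos":[-1.8,-0.2,15],"turn":0.001},{"claw":36,"delta_pos":[0,0,20],"turn":0},{"claw":36,"delta_pos":[0,0,10],"turn":0},{"claw":36,"delta_pos":[0,0,3],"turn":0},{"claw":25,"delta_pos":[0,0,0],"turn":0},{"claw":15,"delta_pos":[0,0,0],"turn":0},{"claw":10,"delta_pos":[0,0,0],"turn":0},{"claw":7,"delta_pos":[0,0,0],"turn":0}])

```text
clock: 65.68
eef_pos: [601.9, 63.9, 81.6]
tcp_rot: [3.14, 0.001, 2.152]
contact_force: [1.6, -0.3, -1.1]
opening: 0.087
grasp_force: 23.6
```

Call:
step_arm(motion=[{"claw":4,"delta_pos":[0,0,0],"turn":0},{"claw":4,"delta_pos":[0,0,0],"turn":0},{"claw":4,"delta_pos":[0,0,0],"turn":0},{"claw":4,"delta_pos":[0,0,0],"turn":0}])

```text
clock: 66.02
eef_pos: [601.9, 63.9, 81.6]
tcp_rot: [3.14, 0.001, 2.152]
contact_force: [0.2, -1.8, 6.4]
opening: 0.086
grasp_force: 32.6
```

Call:
step_arm(motion=[{"claw":4,"delta_pos":[0,0,0],"turn":0.1222},{"claw":4,"delta_pos":[0,0,0],"turn":0.1222},{"claw":4,"delta_pos":[0,0,0],"turn":0.1222},{"claw":4,"delta_pos":[0,0,0],"turn":0.1222},{"claw":4,"delta_pos":[0,0,0],"turn":0.1222},{"claw":4,"delta_pos":[0,0,0],"turn":0.1222},{"claw":4,"delta_pos":[0,0,0],"turn":0.1222},{"claw":4,"delta_pos":[0,0,0],"turn":0.1222}])

```text
clock: 66.68
eef_pos: [602.2, 63.9, 81.6]
tcp_rot: [3.139, -0.001, 1.169]
contact_force: [1.9, -2.0, 4.7]
opening: 0.083
grasp_force: 32.4
```

Call:
step_arm(motion=[{"claw":4,"delta_pos":[0,0,0],"turn":0.1},{"claw":4,"delta_pos":[0,0,0],"turn":0.04},{"claw":4,"delta_pos":[0,0,0],"turn":0.04},{"claw":4,"delta_pos":[0,0,0],"turn":0},{"claw":4,"delta_pos":[0,0,0],"turn":0}])

```text
clock: 67.1
eef_pos: [602.4, 63.9, 81.6]
tcp_rot: [3.139, -0.001, 0.996]
contact_force: [2.5, -1.5, 5.6]
opening: 0.085
grasp_force: 35.8
```

Run:
```python
from h import *
go(601,64.8,80,2.155)
S=sense();print(S["wrist_torque"])
```

```text
at [602.4  63.9  81.6] 0.996 q6 0.68 t 67.1 F [ 2.5 -1.5  5.6] open 7.3 grip 35.8
 turn -1.159 (10 x 0.12)  shift [ 1.5 -0.6  1.6]  /1: [ 1.5 -0.6  1.6]
[-0.32995809 -0.35029638  0.65201797]
```

Call:
step_arm(motion=[{"claw":36,"delta_pos":[0,0,0],"turn":0},{"claw":36,"delta_pos":[0,0,0],"turn":0},{"claw":36,"delta_pos":[0,0,0],"turn":0},{"claw":36,"delta_pos":[0,0,-20],"turn":0},{"claw":36,"delta_pos":[0,0,-28],"turn":0},{"claw":36,"delta_pos":[0,0,0],"turn":-0.1159},{"claw":36,"delta_pos":[0,0,0],"turn":-0.1159},{"claw":36,"delta_pos":[0,0,0],"turn":-0.1159}])

```text
clock: 67.77
eef_pos: [600.9, 64.0, 128.9]
tcp_rot: [3.142, -0.0, 1.348]
contact_force: [0.2, 1.0, -0.5]
opening: 0.421
grasp_force: 0.0
```

Call:
step_arm(motion=[{"claw":36,"delta_pos":[0,0,0],"turn":-0.1159},{"claw":36,"delta_pos":[0,0,0],"turn":-0.1159},{"claw":36,"delta_pos":[0,0,0],"turn":-0.1159},{"claw":36,"delta_pos":[0,0,0],"turn":-0.1159},{"claw":36,"delta_pos":[0,0,0],"turn":-0.1159},{"claw":36,"delta_pos":[0,0,0],"turn":-0.1159},{"claw":36,"delta_pos":[0,0,0],"turn":-0.1159},{"claw":36,"delta_pos":[-16.4,-28.7,0],"turn":0}])

```text
clock: 68.43
eef_pos: [588.1, 37.4, 128.7]
tcp_rot: [3.139, -0.0, 2.163]
contact_force: [0.9, -1.1, 1.2]
opening: 0.421
grasp_force: 0.0
```

Call:
step_arm(motion=[{"claw":36,"delta_pos":[-16.4,-28.7,0],"turn":0},{"claw":36,"delta_pos":[-16.4,-28.7,0],"turn":0},{"claw":36,"delta_pos":[-16.4,-28.7,0],"turn":0},{"claw":36,"delta_pos":[-16.4,-28.7,0],"turn":0},{"claw":36,"delta_pos":[-16.4,-28.7,0],"turn":0},{"claw":36,"delta_pos":[0,0,0],"turn":0},{"claw":36,"delta_pos":[0,0,0],"turn":0}])

```text
clock: 69.02
eef_pos: [510.4, -114.0, 128.4]
tcp_rot: [-3.141, -0.001, 2.15]
contact_force: [0.3, -0.7, -1.3]
opening: 0.419
grasp_force: 0.0
```

Run:
```python
from h import *
go(512.7,-113,80,2.155)
```

```text
at [ 510.4 -114.   128.4] 2.15 q6 -0.8 t 69.0 F [ 0.3 -0.7 -1.3] open 35.8 grip 0.0
 turn -0.005 (1 x 0.12)  shift [-0.4  2.5 48.4]  /1: [-0.4  2.5 48.4]
```

Call:
step_arm(motion=[{"claw":36,"delta_pos":[-0.2,1.2,15],"turn":-0.003},{"claw":36,"delta_pos":[0,0,20],"turn":0},{"claw":36,"delta_pos":[0,0,10],"turn":0},{"claw":36,"delta_pos":[0,0,3],"turn":0},{"claw":25,"delta_pos":[0,0,0],"turn":0},{"claw":15,"delta_pos":[0,0,0],"turn":0},{"claw":10,"delta_pos":[0,0,0],"turn":0},{"claw":7,"delta_pos":[0,0,0],"turn":0}])

```text
clock: 69.68
eef_pos: [512.8, -112.4, 81.2]
tcp_rot: [3.141, 0.001, 2.156]
contact_force: [-1.1, -0.1, -0.8]
opening: 0.088
grasp_force: 23.7
```

Call:
step_arm(motion=[{"claw":4,"delta_pos":[0,0,0],"turn":0},{"claw":4,"delta_pos":[0,0,0],"turn":0},{"claw":4,"delta_pos":[0,0,0],"turn":0},{"claw":4,"delta_pos":[0,0,0],"turn":0}])

```text
clock: 70.02
eef_pos: [512.9, -112.5, 81.2]
tcp_rot: [3.141, 0.0, 2.156]
contact_force: [-1.6, 0.8, 6.1]
opening: 0.085
grasp_force: 32.7
```

Call:
step_arm(motion=[{"claw":4,"delta_pos":[0,0,0],"turn":0.1222},{"claw":4,"delta_pos":[0,0,0],"turn":0.1222},{"claw":4,"delta_pos":[0,0,0],"turn":0.1222},{"claw":4,"delta_pos":[0,0,0],"turn":0.1222},{"claw":4,"delta_pos":[0,0,0],"turn":0.1222},{"claw":4,"delta_pos":[0,0,0],"turn":0.1222},{"claw":4,"delta_pos":[0,0,0],"turn":0.1222},{"claw":4,"delta_pos":[0,0,0],"turn":0.1222}])

```text
clock: 70.68
eef_pos: [512.5, -112.5, 81.2]
tcp_rot: [3.141, 0.0, 1.173]
contact_force: [-2.3, 0.3, 7.6]
opening: 0.089
grasp_force: 33.0
```

Call:
step_arm(motion=[{"claw":4,"delta_pos":[0,0,0],"turn":0.1},{"claw":4,"delta_pos":[0,0,0],"turn":0.04},{"claw":4,"delta_pos":[0,0,0],"turn":0.04},{"claw":4,"delta_pos":[0,0,0],"turn":0},{"claw":4,"delta_pos":[0,0,0],"turn":0}])

```text
clock: 71.1
eef_pos: [512.5, -112.5, 81.2]
tcp_rot: [3.141, 0.0, 1.0]
contact_force: [-3.4, 1.4, 7.8]
opening: 0.085
grasp_force: 38.0
```

Run:
```python
from h import *
go(512.7,-113,80,2.155)
S=sense();print(S["wrist_torque"])
```

```text
at [ 512.5 -112.5   81.2] 1.0 q6 0.35 t 71.1 F [-3.4  1.4  7.8] open 7.3 grip 38.0
 turn -1.155 (10 x 0.12)  shift [-0.6 -0.1  1.2]  /1: [-0.6 -0.1  1.2]
[0.12321364 0.56092831 0.66653421]
```

Call:
step_arm(motion=[{"claw":40,"delta_pos":[0,0,0],"turn":0},{"claw":40,"delta_pos":[0,0,0],"turn":0},{"claw":40,"delta_pos":[0,0,0],"turn":0},{"claw":40,"delta_pos":[0,0,-20],"turn":0},{"claw":40,"delta_pos":[0,0,-40],"turn":0},{"claw":40,"delta_pos":[0,0,-40],"turn":0},{"claw":40,"delta_pos":[0,0,-40],"turn":0}])

```text
clock: 71.68
eef_pos: [512.0, -112.4, 221.9]
tcp_rot: [-3.141, 0.0, 0.999]
contact_force: [1.9, -0.3, 0.2]
opening: 0.469
grasp_force: 0.0
```

Call:
step_arm(motion=[{"claw":40,"delta_pos":[-35,0,0],"turn":0},{"claw":40,"delta_pos":[-35,0,0],"turn":0},{"claw":40,"delta_pos":[-35,0,0],"turn":0},{"claw":40,"delta_pos":[-35,0,0],"turn":0},{"claw":40,"delta_pos":[-35,0,0],"turn":0},{"claw":40,"delta_pos":[-35,0,0],"turn":0},{"claw":40,"delta_pos":[0,0,0],"turn":0},{"claw":40,"delta_pos":[0,0,0],"turn":0}])

```text
clock: 72.35
eef_pos: [398.0, -290.3, 220.6]
tcp_rot: [3.141, -0.0, 0.995]
contact_force: [0.2, -0.2, 0.3]
opening: 0.473
grasp_force: 0.0
```

Run:
```python
from h import *
S=sense();print(S["clock"],S["eef_pos"],S["contact_force"])
for n,z in(("top",94),("side",86)):
  f=grab_frame(n)
  for c in((494.3,52.3),(619.3,-100.8),(601.3,64.5),(512.6,-112.8)):
    u,v=proj(f,[*c,z])[0].round().astype(int); B=blobs(f,"orange",(u-12,v-12,u+12,v+12))
    if B:
      k=max(B,key=lambda q:q[0]); yy,xx=np.nonzero(k[2]); P=cast(f,np.c_[xx,yy],z)[:,:2]; w,E=np.linalg.eigh(np.cov(P.T)); e=E[:,1]
      print(n,c,k[0],(P.mean(0)-c).round(1),"axis %.0f"%(np.degrees(np.arctan2(e[1],e[0]))%180),"len %.0f"%np.ptp(P@e))
```

```text
72.35 [ 397.97380911 -290.26158633  220.55106334] [ 0.18581774 -0.15170649  0.28291355]
top (494.3, 52.3) 36 [4.7 4.6] axis 60 len 23
top (619.3, -100.8) 41 [2.3 1.7] axis 59 len 24
top (601.3, 64.5) 37 [4.4 3.1] axis 61 len 23
top (512.6, -112.8) 40 [2. 3.] axis 58 len 23
side (494.3, 52.3) 56 [3.1 9.9] axis 75 len 40
side (619.3, -100.8) 46 [0.7 6.8] axis 80 len 42
side (601.3, 64.5) 60 [2.8 8.2] axis 77 len 39
side (512.6, -112.8) 48 [0.4 8.2] axis 76 len 45
```

```bash
python3 -c "
from rig import *
print(sign_off())"
```

```text
the job is handed in; nothing more can be done
None
```

The three cells on the bench (red, green, yellow; blue was absent) are seated home, the cover is in the curb with all four wing screws tightened in cross order 1-3-2-4 (half-way, then to the stop), and the job was handed in at about 72 s; no verdict was returned.

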